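# Wind the tension wheel up firm and lock it

### The job

The spring tensioning unit on the right of the bench has gone slack. Wind its hand wheel clockwise by the upright crank grip until the slack is gone and the crank resists firmly, taking a push of about 10 N to keep it turning, without forcing it much beyond that; leave it wound. Then swing the lock lever clockwise right round to its stop, and let go of everything, leaving the spanner, block and bush where they lie.

Things in the scene. Friction and masses are not known exactly. Their poses are not given: they have to be found in the camera images.
- wheel_axis (a point): Point on the upright axis of the dark steel three-spoked hand wheel, level with the top of its rim. The rim is 102 mm across and 12 mm thick; the wheel lies flat above the far end of the grey unit. Wheel and crank grip sink 1 mm for each radian wound.
- crank_mid (a point): Centre of the black upright crank grip on the wheel's rim, 45 mm from the wheel's axis: round, 17 mm in diameter, 40 mm tall (this point is 22 mm above its foot, 18 mm below its top, 24 mm above the rim's top). It spins freely on its own pin, so a gripper can hold it and carry it round the circle without turning. Only its position matters.
- wheel (a joint): Angle wound, rad; grows clockwise seen from above; starts at 0 to 4.2; no stop. While slack the crank takes about 1 N. After a hidden play that differs each time (1 to 9.5 rad) the screw meets a stiff spring pack; the push to keep it turning then rises 12 N per rad. Firm: about 10 N; 7 to 16 N accepted. The screw holds itself: at rest the push may read less.
- screw_foot: Foot of the wheel's screw, hidden inside the unit; its origin is on the wheel's axis, 12 mm below the top of the rim. Only the force with which it presses on the springs counts: 18 N there for each newton at the crank beyond slack.
- lever (a joint): Angle of the lock lever, rad: 0 to 0.25 is open (the lever points to the unit's right side, its own -y), grows clockwise seen from above to the stop at 1.5, locked (points to the unit's near end, its own -x). Stiff: needs about 3 N at the grip, and stays where it is left.
- lever_grip (a point): Centre of the black upright lever grip, 16 mm in diameter and 38 mm tall (this point lies 21 mm above its foot, 17 mm below its top), 45 mm from the lever's pivot. It is fixed to the lever. The lever's flat arm is 22 mm below this point.
- lever_pivot (a point): Point on the lever's upright hinge axis, level with lever_grip. It is 90 mm from the wheel's axis, at the near end of the unit.
- tensioner: The grey unit itself, fixed to the bench: 190 x 86 mm foot plate, 66 mm tall. Origin at the middle of its underside, x along its length away from the robot (toward the wheel), z up. The wheel's axis is at x = +45 mm, the lever's hinge at x = -45 mm.
- spanner: Loose open-end steel spanner, 134 x 26 x 6 mm, lying on the bench; bystander. Origin at its middle, underside.
- block: Loose black fixture block with pins, 50 x 70 x 34 mm; bystander. Origin at the middle of its underside.
- bush: Loose black flanged bush, 39 mm across, 30 mm tall; bystander. Origin at the middle of its underside.

How it is judged:
By the outcome, as a careful person would: the job done as asked, in the order asked, and still so for the second after the job is handed in, with the robot touching nothing.
It also fails if it takes over 69 s, if anything falls off the work surface, if the arm or the gripper's body presses on something with over 40 N, if the wrist force passes 120 N, or if a joint passes its speed limit or range.

### The arm

A 6-joint arm with a two-finger parallel gripper is mounted at the origin on a cart in front of the work surface, level with it; the furniture and walls round the work are solid. World frame = base frame: x ahead of the robot, y to its left, z up, the work surface at z = 0. Lengths are in m, angles in degrees, forces in N, time in s.
With the tool pointing down it reaches from about 0.35 to 0.875 m from the base axis. Payload 4.2 kg.
Tool frame: the origin (TCP) lies midway between the tips of the shut fingers; the grasp point (between the pads) lies r.grasp_offset behind it (r.grasp_offset is the distance from the TCP to the grasp point, in m); z points along the fingers, y is the direction in which the jaws open and shut (so a half turn about z gives the same grasp; the last joint's range is limited). The gripper opens to 87 mm and grips with 3 to 60 N. Pads are 19 mm wide; open, the fingers measure 117 mm over their backs; the gripper's body (75 mm by 190 mm) begins 51 mm behind the grasp point.
Start: joints at [90.848, 22.042, 0.453, 0, -68.411, -14.817], TCP at [0.151, 0.607, 0.223] pointing down, gripper open.
Joint ranges: [-179.83, 179.83], [-69.29, 118.12], [-61.27, 80.66], [-181.25, 117.63], [-171.15, -9.14], [-177.46, 177.46]. Speed limits (degrees/s): [159.86, 159.86, 180, 180, 180, 180].

### API

Orientations are given as a 3x3 rotation matrix whose columns are the frame's x, y, z axes.
In Python, from station import sense, optics, r gives the robot as it stands. The module is installed in compiled form; this text tells all that it offers.
- The arm moves only by the tool servo_tool, never from a script. Its argument "deltas" is a list of rows, each an object with "slide": the shift along the tool's x, y, z in units of 25 mm (1.0 is 25 mm), a list of three; "spin": the turn about the tool's z in units of 8 degrees (1.0 is 8 degrees). A call has 1 to 10 rows; each row shifts and turns the pose as measured when the row begins, along the tool's axes as they then stand; what a row does not reach is not made up. A row lasts 1/10 s, in which the tool goes at most 50 mm and 8.59 degrees, less where a joint would pass 70% of its speed; a pose out of reach is approached as far as the arm can. A call is refused whole if a number of a shift passes 1 or a number of a turn 1, either way. A call with a gripper value outside its range is refused whole. "gripper" is the closure in counts, from 0 (fully open) to 255 (shut), set as the call begins (left out, the last holds). The fingers move at their own pace and stop on an object; the grip force is fixed at half the most. Time passes only in rows, so rows that do not move let the fingers close. It gives the time, the measured TCP pose, the force and the opening at its end, in the units of the state.
- sense(): the state, without advancing time (a new reading comes with each control period).
- optics.capture(name): name is "scene" or "top" or "wrist"; returns a dict with "frame" (480x640x3 uint8, red, green, blue), "camera_matrix" (3x3 intrinsics, pixels), "eye" and "rotation" of the camera in the world. Camera axes: x right, y down, z forward; pixel columns grow to the right and rows downward; lengths in m; the calibration is good to about 2 mm. A picture is of the moment at which its call begins. There is no depth.
- r.finish_job(): hands the job in, once; it reports no verdict.
The state is a dict: "time_s": time; "joints": joint angles; "joint_velocities": joint speeds; "effort": joint torques, N m; "tcp_pos": TCP position; "ee_rot": TCP orientation; "wrist_force": force on the tool from outside, world axes, zero at the start; "moment": the same for the moment, N m; "gripper_width": opening from 0.0 (shut) to 1.0 (fully open).
Only numpy, scipy, OpenCV 4.12 (cv2) and the standard library are available. Lean on these libraries where they do the work, as an engineer would, in place of code of your own. Each camera call takes 0.05 s, during which the arm holds its last target.

## Working session

There is one attempt and no reset: what is moved stays moved. The work goes in short steps, Python scripts to look and compute and a tool call to move; the robot and the scene stay as the last step left them, time stands still between calls to the robot, and variables do not carry over. Pictures are saved under pics/ and viewed, and the job is handed in when it is done.

Besides the shell and the picture viewer there is one more tool, called after ">>>" as name(argument=value, ...), one argument or row to a line, values as JSON. servo_tool: Moves the arm, as the interface text tells. Its arguments: {"type":"object","properties":{"deltas":{"type":"array"},"gripper":{"type":"number"}},"required":["deltas"]}

```bash
mkdir -p pics; cat > h.py <<'E'
import numpy as np, cv2
from station import sense, optics, r
def cap(n,f):
    c=optics.capture(n); cv2.imwrite('pics/'+f+'.png',cv2.cvtColor(c['frame'],cv2.COLOR_RGB2BGR))
    np.savez('pics/'+f+'.npz',K=c['camera_matrix'],e=c['eye'],R=c['rotation']); return c
def ray(f,u,v,z):
    d=np.load('pics/'+f+'.npz'); w=d['R']@np.linalg.solve(d['K'],[u,v,1.]); return d['e']+w*(z-d['e'][2])/w[2]
def proj(f,p):
    d=np.load('pics/'+f+'.npz'); q=d['K']@(d['R'].T@(np.array(p)-d['e'])); return q[:2]/q[2]
def crop(f,u0,v0,u1,v1,s):
    i=cv2.imread('pics/'+f+'.png')[v0:v1,u0:u1]; cv2.imwrite('pics/'+f+'_c%d.png'%u0,cv2.resize(i,None,fx=s,fy=s,interpolation=cv2.INTER_CUBIC))
E
python3 - <<'E'
from h import *
s=sense(); print(s, r.grasp_offset)
for n in('scene','top'):
    c=cap(n,n+'1'); print(c['eye'],c['rotation'],c['camera_matrix'])
E
```

```text
{'time_s': 0.0, 'joints': array([ 9.08493487e+01,  2.20925380e+01,  3.79789026e-01, -2.76719837e-02,
       -6.84122917e+01, -1.48172479e+01]), 'joint_velocities': array([-0.03685365,  0.08782306,  0.01461923,  0.07804472,  0.10076767,
        0.01098557]), 'effort': array([-1.20755230e-03, -3.90663350e+01,  1.87398523e+01,  4.21996146e+00,
        1.09310111e-02, -1.91582585e-04]), 'tcp_pos': array([0.15069687, 0.60593739, 0.22144437]), 'ee_rot': array([[ 9.70388115e-01, -2.41550685e-01, -4.16690814e-04],
       [-2.41551012e-01, -9.70385654e-01, -2.18874751e-03],
       [ 1.24342671e-04,  2.22458665e-03, -9.99997518e-01]]), 'wrist_force': array([0.14846314, 0.0500904 , 0.11920437]), 'moment': array([0.0718914 , 0.0491647 , 0.06014172]), 'gripper_width': 0.9998654760791927} 0.0187
[ 0.03405944 -0.32219894  0.75732294] [[ 0.42229182 -0.700056    0.57583958]
 [-0.9063437  -0.31591963  0.28059915]
 [-0.0145161  -0.6404033  -0.76790162]] [[547.2800283    0.         315.84900316]
 [  0.         547.2800283  244.60959135]
 [  0.           0.           1.        ]]
[ 0.35779515 -0.08668905  0.92050029] [[-3.34963922e-02 -9.74546340e-01  2.21669627e-01]
 [-9.99438723e-01  3.25556787e-02 -7.89722068e-03]
 [ 4.79602344e-04 -2.21809738e-01 -9.75089847e-01]] [[478.15089794   0.         324.15101494]
 [  0.         478.15089794 238.48551285]
 [  0.           0.           1.        ]]
```

View pics/scene1.png

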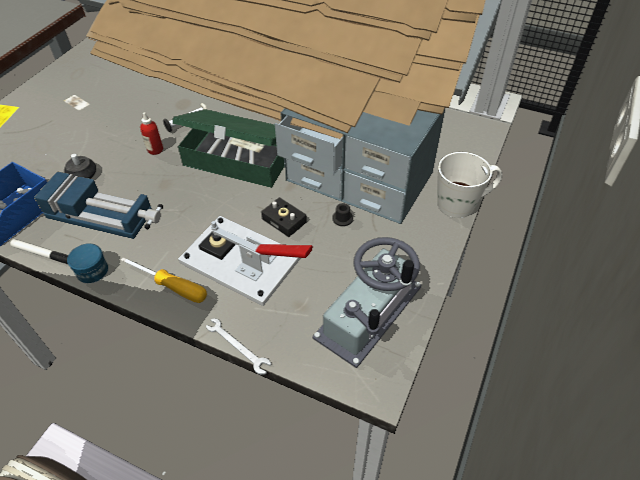

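View pics/top1.png

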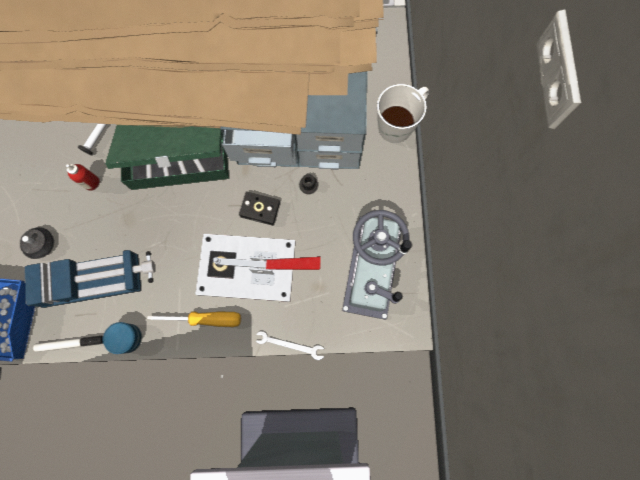

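```bash
python3 - <<'E'
from h import *
crop('top1',330,190,440,330,5); crop('scene1',300,220,440,370,5)
E
```

```text
(no output)
```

View pics/top1_c330.png

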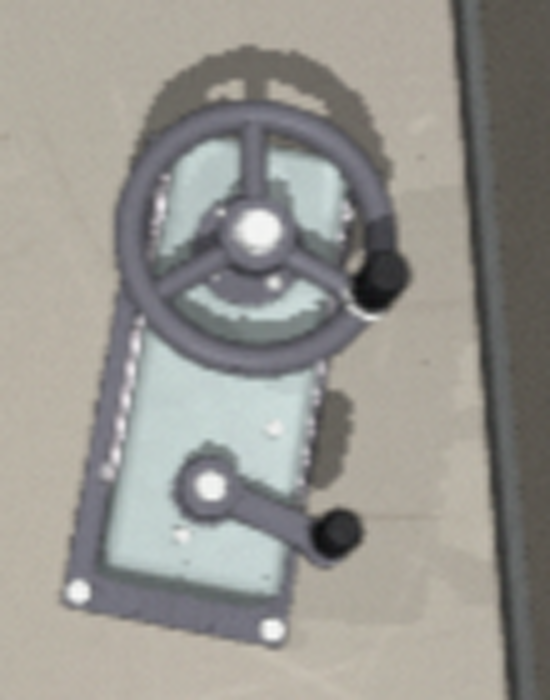

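View pics/scene1_c300.png

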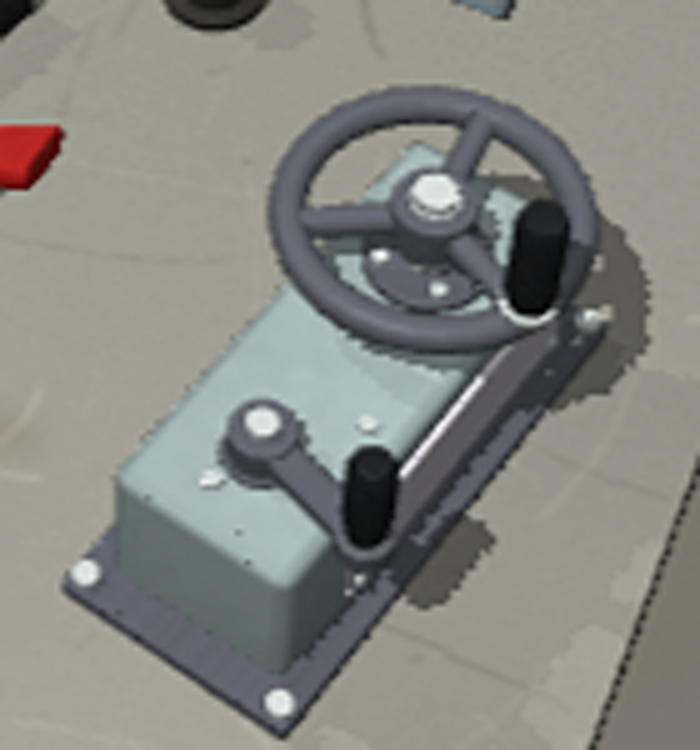

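```bash
cat >> h.py <<'E'
def tri(obs):
    A=np.zeros((3,3));b=np.zeros(3);L=[]
    for f,u,v in obs:
        d=np.load('pics/'+f+'.npz'); w=d['R']@np.linalg.solve(d['K'],[u,v,1.]); w/=np.linalg.norm(w)
        P=np.eye(3)-np.outer(w,w);A+=P;b+=P@d['e'];L.append((P,d['e']))
    x=np.linalg.solve(A,b); return x,[np.linalg.norm(P@(x-e))*1e3 for P,e in L]
E
python3 - <<'E'
from h import *
t=lambda x,y:('top1',330+x/5-.4,190+y/5-.4)
s=lambda x,y:('scene1',300+x/5-.4,220+y/5-.4)
for n,a,b in(('rim',t(258,237),s(434,220)),('hub',t(257,230),s(435,192)),('crankTop',t(388,268),s(547,208)),('crankfoot',t(370,298),s(530,308)),
 ('levtop',t(342,528),s(374,460)),('pivcap',t(210,486),s(263,420)),('bolt1',t(77,592),s(87,572)),('bolt2',t(272,630),s(280,702))):
    print(n,tri([a,b]))
E
```

```text
rim (array([ 0.54535037, -0.19426306,  0.08999036]), [np.float64(1.0237150987945716), np.float64(1.0237150987946078)])
hub (array([ 0.5452432 , -0.19285597,  0.1030455 ]), [np.float64(0.4475338767309582), np.float64(0.4475338767309205)])
crankTop (array([ 0.52218296, -0.2311332 ,  0.14188385]), [np.float64(0.10463654548308216), np.float64(0.10463654548315768)])
crankfoot (array([ 0.52115316, -0.23223868,  0.09561725]), [np.float64(0.302704969044484), np.float64(0.30270496904444305)])
levtop (array([ 0.43842029, -0.21324083,  0.11745852]), [np.float64(0.5536339292128908), np.float64(0.5536339292128694)])
pivcap (array([ 0.45787971, -0.17318224,  0.08573103]), [np.float64(0.43071333672704065), np.float64(0.4307133367270188)])
bolt1 (array([ 0.42843699, -0.12866671,  0.01328488]), [np.float64(0.14532506241574134), np.float64(0.1453250624157711)])
bolt2 (array([ 0.41159575, -0.20080599,  0.01422453]), [np.float64(0.4915604484141636), np.float64(0.4915604484141508)])
```

```bash
python3 - <<'E'
from h import *
for n,f,u,v,z in(('edge','top1',422,190,0),('wallbase?','top1',432,190,0),('edge2','top1',432,345,0),('mug top','top1',400,115,.1),('muglow','top1',400,135,.05),('cab','top1',340,165,0),('cabtop','top1',335,135,.12),('edgescene','scene1',450,310,0),('edges2','scene1',398,430,0)): print(n,ray(f,u,v,z))
print('cardboard',tri([('top1',307,125,),('scene1',405,125)]))
print('wallbase in z',[ray('scene1',500,300,z) for z in(0,-.3,-.6)],[ray('top1',445,345,z) for z in(0,-.3,-.6)])
print('socket',tri([('top1',545,125,),('scene1',612,182)]))
cap('wrist','w1')
E
```

```text
edge [ 0.66089446 -0.29516572  0.        ]
wallbase? [ 0.66022064 -0.31536807  0.        ]
edge2 [ 0.35511844 -0.28983377  0.        ]
mug top [ 0.77624726 -0.24301057  0.1       ]
muglow [ 0.75902552 -0.24959797  0.05      ]
cab [ 7.20067610e-01 -1.31715454e-01  1.11022302e-16]
cabtop [ 0.73066704 -0.11917274  0.12      ]
edgescene [ 0.56608315 -0.30372398  0.        ]
edges2 [ 0.34257387 -0.29340078  0.        ]
cardboard (array([ 0.73598871, -0.10571887,  0.18594954]), [np.float64(38.265893445189896), np.float64(38.265893445189846)])
wallbase in z [array([ 0.61912212, -0.37314398,  0.        ]), array([ 0.85088428, -0.39332496, -0.3       ]), array([ 1.08264644, -0.41350593, -0.6       ])] [array([ 0.35430006, -0.31425365,  0.        ]), array([ 0.35316097, -0.38841917, -0.3       ]), array([ 0.35202189, -0.46258469, -0.6       ])]
socket (array([ 0.68508513, -0.44626075,  0.23633277]), [np.float64(5.1327397032258), np.float64(5.1327397032258055)])
```

View pics/w1.png

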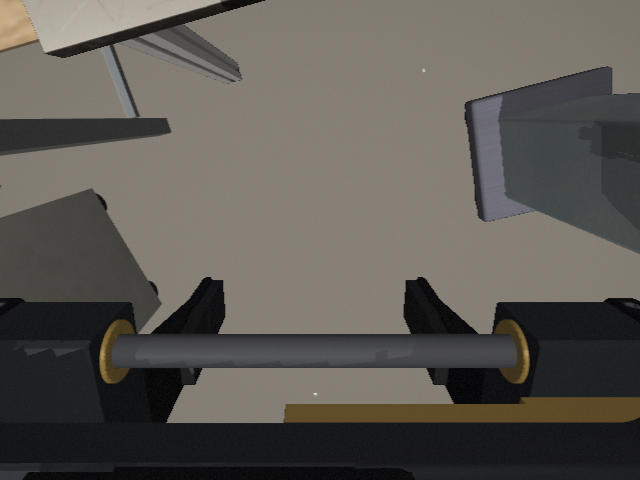

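>>> servo_tool(
  deltas=[
    {"slide":[0.8,1,0],"spin":-0.2},
    {"slide":[0.8,1,0],"spin":-0.2},
    {"slide":[0.8,1,0],"spin":-0.2},
    {"slide":[0.8,1,0],"spin":-0.2},
    {"slide":[0.8,1,0],"spin":-0.2},
    {"slide":[0.8,1,0],"spin":-0.2},
    {"slide":[0.8,1,0],"spin":-0.2},
    {"slide":[0.8,1,0],"spin":-0.2},
    {"slide":[0.8,1,0],"spin":-0.15},
    {"slide":[0.8,1,0],"spin":0},
  ],
  gripper=100,
)

```text
time_s: 1.15
tcp_pos: [0.323, 0.3264, 0.2185]
ee_rot: [[1.0, 0.018, -0.002], [0.018, -1.0, -0.008], [-0.002, 0.008, -1.0]]
wrist_force: [0.1, -0.6, 0.7]
gripper_width: 0.608
```

>>> servo_tool(
  deltas=[
    {"slide":[0.4,1,0],"spin":0.1},
    {"slide":[0.4,1,0],"spin":0},
    {"slide":[0.4,1,0],"spin":0},
    {"slide":[0.4,1,0],"spin":0},
    {"slide":[0.4,1,0],"spin":0},
    {"slide":[0.4,1,0],"spin":0},
    {"slide":[0.4,1,0],"spin":0},
    {"slide":[0.4,1,0],"spin":0},
    {"slide":[0.4,1,0],"spin":0},
    {"slide":[0.4,1,0],"spin":0},
  ],
)

```text
time_s: 2.15
tcp_pos: [0.4258, 0.0642, 0.2191]
ee_rot: [[1.0, 0.002, -0.004], [0.002, -1.0, -0.008], [-0.004, 0.008, -1.0]]
wrist_force: [1.0, 0.3, 0.6]
gripper_width: 0.61
```

>>> servo_tool(
  deltas=[
    {"slide":[0.4,1,0],"spin":0},
    {"slide":[0.4,1,0],"spin":0},
    {"slide":[0.4,1,0],"spin":0},
    {"slide":[0.4,1,0],"spin":0},
    {"slide":[0.4,1,0],"spin":0},
    {"slide":[0.4,1,0],"spin":0},
    {"slide":[0.4,1,0],"spin":0},
    {"slide":[0,0.8,0],"spin":0},
    {"slide":[0,0,0],"spin":0},
  ],
)

```text
time_s: 3.05
tcp_pos: [0.4971, -0.1419, 0.2182]
ee_rot: [[1.0, -0.002, -0.008], [-0.002, -1.0, -0.008], [-0.008, 0.008, -1.0]]
wrist_force: [-1.1, -0.4, -0.0]
gripper_width: 0.605
```

>>> servo_tool(
  deltas=[
    {"slide":[0.3,0.9,0],"spin":0},
    {"slide":[0.3,0.9,0],"spin":0},
    {"slide":[0.3,0.9,0],"spin":0},
    {"slide":[0.1,0.6,0],"spin":0},
    {"slide":[0,0,0.5],"spin":0},
    {"slide":[0,0,0.5],"spin":0},
    {"slide":[0,0,0],"spin":0},
  ],
)

```text
time_s: 3.75
tcp_pos: [0.5205, -0.2238, 0.19]
ee_rot: [[1.0, -0.001, -0.012], [-0.001, -1.0, -0.005], [-0.012, 0.005, -1.0]]
wrist_force: [0.7, -1.1, -1.0]
gripper_width: 0.609
```

```bash
python3 - <<'E'
from h import *
s=sense(); print(s['tcp_pos'],s['joints'])
for n in('wrist','top','scene'): cap(n,n+'2')
E
```

```text
[ 0.52050218 -0.22383759  0.19001166] [ -6.68260563  18.11670392 -10.50585855   0.41293463 -62.02296077
  96.43978347]
```

View pics/wrist2.png

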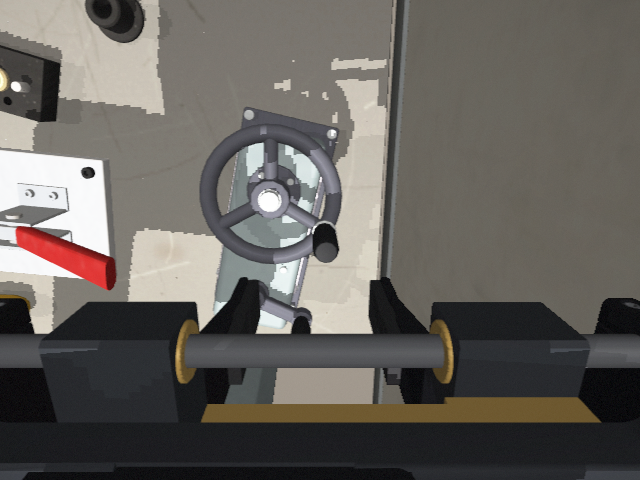

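View pics/scene2.png

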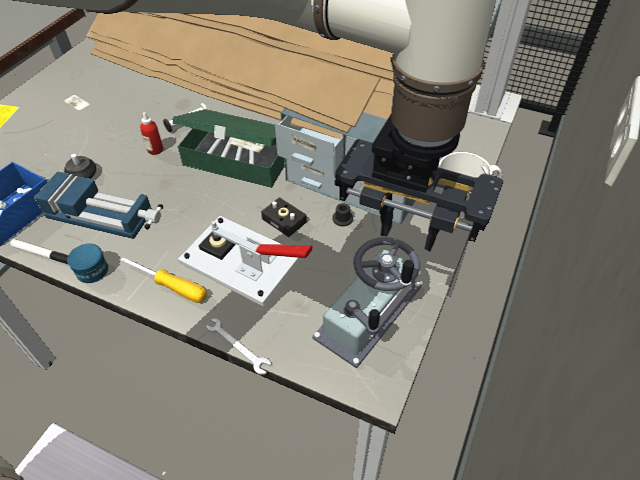

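```bash
python3 - <<'E'
from h import *
crop('wrist2',190,110,350,270,5)
for p in((.5219,-.2317,.142),(.5219,-.2317,.102),(.5453,-.1933,.1),(.4384,-.2132,.1175)): print(p,proj('wrist2',p),proj('scene1',p),proj('top1',p))
E
```

```text
(0.5219, -0.2317, 0.142) [325.95235662 259.43608923] [409.2525341  261.43848806] [407.61676158 243.30539703]
(0.5219, -0.2317, 0.102) [323.97602918 238.10785724] [406.1010793  278.11753677] [403.70998101 248.15722248]
(0.5453, -0.1933, 0.1) [268.79287741 205.35059724] [387.00590311 259.24161879] [380.83712967 236.09721916]
(0.4384, -0.2132, 0.1175) [298.68654475 351.81180744] [374.76299619 311.50127219] [397.70740612 295.39717991]
```

View pics/wrist2_c190.png

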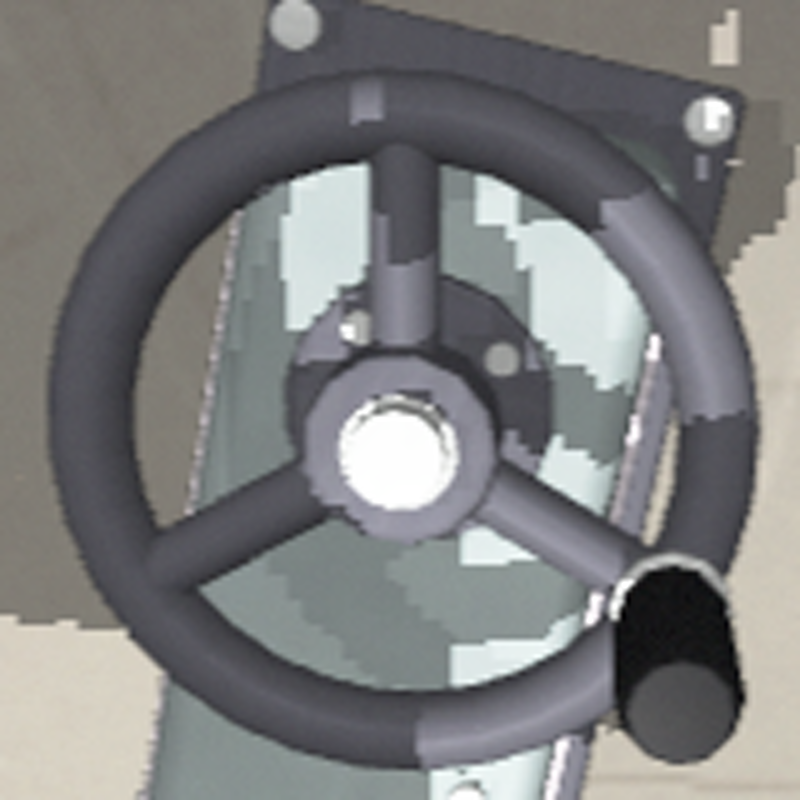

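```bash
python3 - <<'E'
from h import *
t=lambda x,y:('top1',330+x/5-.4,190+y/5-.4)
s=lambda x,y:('scene1',300+x/5-.4,220+y/5-.4)
w=lambda x,y:('wrist2',190+x/5-.4,110+y/5-.4)
for n,a,b,c in(('rim',t(258,237),s(434,220),w(403,420)),('hub',t(257,230),s(435,192),w(396,450)),('crankTop',t(388,268),s(547,208),w(685,712)),('crankfoot',t(370,298),s(530,308),w(668,595))):
    for o in([a,b],[a,c],[b,c],[a,b,c]): x,e=tri(o); print(n,x.round(4),np.round(e,1))
d=np.load('pics/wrist2.npz');print(d['e'],d['R'])
E
```

```text
rim [ 0.5454 -0.1943  0.09  ] [1. 1.]
rim [ 0.5487 -0.1944  0.0821] [2.1 2.1]
rim [ 0.5499 -0.1924  0.0831] [0.3 0.3]
rim [ 0.5487 -0.1937  0.0844] [2.7 1.3 1.8]
hub [ 0.5452 -0.1929  0.103 ] [0.4 0.4]
hub [ 0.5478 -0.1936  0.0948] [0.8 0.8]
hub [ 0.5488 -0.1924  0.098 ] [0.9 0.9]
hub [ 0.5479 -0.1929  0.0984] [1.6 1.4 1.1]
crankTop [ 0.5222 -0.2311  0.1419] [0.1 0.1]
crankTop [ 0.5237 -0.2324  0.1343] [0. 0.]
crankTop [ 0.5252 -0.2314  0.1383] [0.8 0.8]
crankTop [ 0.5243 -0.2316  0.1381] [1.4 1.1 1.1]
crankfoot [ 0.5212 -0.2322  0.0956] [0.3 0.3]
crankfoot [ 0.5235 -0.2329  0.0861] [1.4 1.4]
crankfoot [ 0.5252 -0.2313  0.0899] [0.1 0.1]
crankfoot [ 0.524  -0.2321  0.0903] [2.1 1.  1.4]
[ 0.60720858 -0.22354173  0.35156125] [[-5.22020881e-04 -9.49336874e-01 -3.14259808e-01]
 [-9.99990306e-01  1.86954463e-03 -3.98654808e-03]
 [ 4.37209983e-03  3.14254680e-01 -9.49328647e-01]]
```

>>> servo_tool(
  deltas=[
    {"slide":[0.1,0.3,0],"spin":0},
    {"slide":[0,0,0.5],"spin":0},
    {"slide":[0,0,0.5],"spin":0},
    {"slide":[0,0,0],"spin":0},
  ],
)

```text
time_s: 4.3
tcp_pos: [0.5257, -0.2319, 0.1676]
ee_rot: [[1.0, 0.002, -0.003], [0.001, -1.0, -0.007], [-0.003, 0.007, -1.0]]
wrist_force: [-0.0, -0.0, -0.4]
gripper_width: 0.61
```

>>> servo_tool(
  deltas=[
    {"slide":[-0.05,0,0.5],"spin":0},
    {"slide":[0,0,0.6],"spin":0},
    {"slide":[0,0,0.6],"spin":0},
    {"slide":[0,0,0.5],"spin":0},
    {"slide":[0,0,0.1],"spin":0},
    {"slide":[0,0,0],"spin":0},
  ],
)

```text
time_s: 4.9
tcp_pos: [0.5255, -0.2329, 0.1089]
ee_rot: [[1.0, 0.002, -0.001], [0.002, -1.0, -0.008], [-0.001, 0.008, -1.0]]
wrist_force: [0.2, 0.5, 0.4]
gripper_width: 0.612
```

```bash
python3 - <<'E'
from h import *
for n in('wrist','scene'): cap(n,n+'3')
crop('scene3',330,150,490,310,5);crop('wrist3',200,200,440,440,3)
E
```

```text
(no output)
```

View pics/scene3_c330.png

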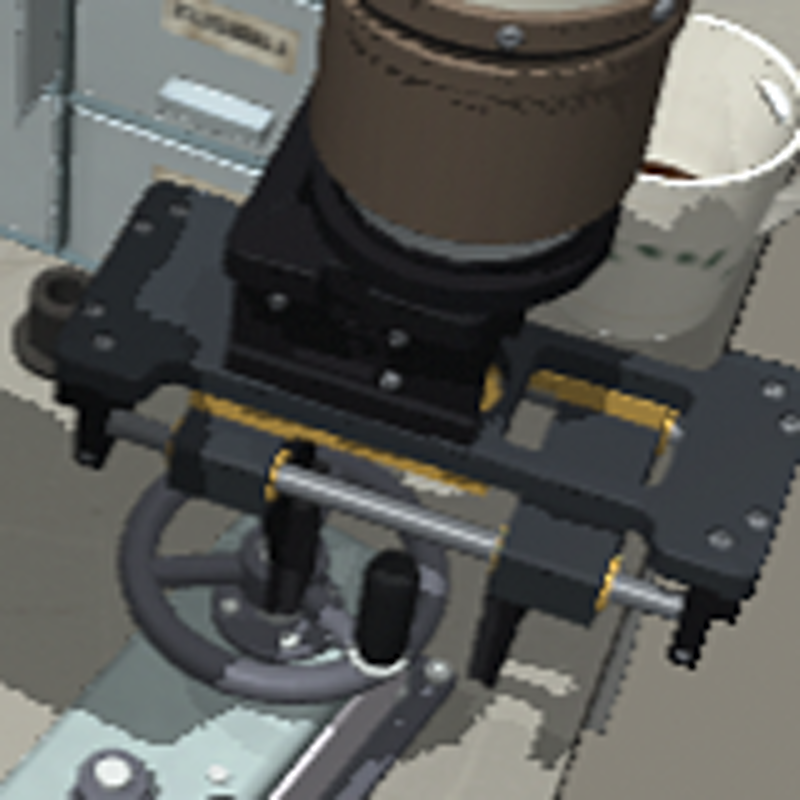

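View pics/wrist3.png

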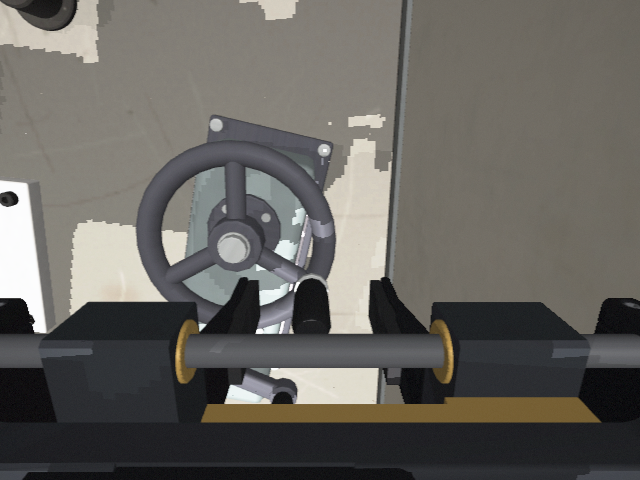

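>>> servo_tool(
  deltas=[
    {"slide":[0,0,0],"spin":0},
    {"slide":[0,0,0],"spin":0},
    {"slide":[0,0,0],"spin":0},
    {"slide":[0,0,0],"spin":0},
    {"slide":[0,0,0],"spin":0},
    {"slide":[0,0,0],"spin":0},
  ],
  gripper=255,
)

```text
time_s: 5.6
tcp_pos: [0.5275, -0.2328, 0.112]
ee_rot: [[1.0, 0.002, 0.006], [0.002, -1.0, -0.009], [0.006, 0.009, -1.0]]
wrist_force: [0.6, 1.9, -0.6]
gripper_width: 0.188
```

```bash
cat > plan.py <<'E'
from h import *
import sys
def plan(C,rows,step,ztgt=None,rad=None):
    s=sense(); p=s['tcp_pos'];R=s['ee_rot'];rel=p[:2]-C; a=np.arctan2(rel[1],rel[0]); rr=np.hypot(*rel)
    t=np.array([np.sin(a),-np.cos(a)]); u=rel/rr; f=s['wrist_force']
    print('t',s['time_s'],'ang',np.degrees(a).round(1),'r',rr.round(4),'z',p[2].round(4),'resist',(-f[:2]@t).round(2),'rad',(f[:2]@u).round(2),'fz',f[2].round(2),'w',s['gripper_width'].round(3),'j6',s['joints'][5].round(0),'tilt',R[:2,2].round(3))
    q=p.copy()
    for k in range(rows):
        b=a-np.radians(step)*(k+1); r2=rr if rad is None else rr+(rad-rr)*(k+1)/rows
        n=np.array([*(C+r2*np.array([np.cos(b),np.sin(b)])),p[2]+((ztgt-p[2])*(k+1)/rows if ztgt else 0)])
        print((R.T@(n-q)/.025).round(2).tolist()); q=n
E
python3 -c "
from plan import *
plan(np.array([.548,-.193]),5,8,.108)"
```

```text
Traceback (most recent call last):
  File "plan.py", line 6, in plan
    print('t',s['time_s'],'ang',np.degrees(a).round(1),'r',rr.round(4),'z',p[2].round(4),'resist',(-f[:2]@t).round(2),'rad',(f[:2]@u).round(2),'fz',f[2].round(2),'w',s['gripper_width'].round(3),'j6',s['joints'][5].round(0),'tilt',R[:2,2].round(3))
                                                                                                                                                                      ^^^^^^^^^^^^^^^^^^^^^^^^
AttributeError: 'float' object has no attribute 'round'
```

```bash
sed -i "s/s\['gripper_width'\].round(3)/round(s['gripper_width'],3)/" plan.py
python3 -c "
from plan import *
plan(np.array([.548,-.193]),5,8,.108)"
```

```text
t 5.6 ang -117.3 r 0.0448 z 0.112 resist -0.31 rad -1.97 fz -0.59 w 0.188 j6 97.0 tilt [ 0.006 -0.009]
[-0.21, -0.13, 0.03]
[-0.19, -0.16, 0.03]
[-0.17, -0.18, 0.03]
[-0.14, -0.21, 0.03]
[-0.11, -0.22, 0.03]
```

>>> servo_tool(
  deltas=[
    {"slide":[-0.21,-0.13,0.04],"spin":0},
    {"slide":[-0.19,-0.16,0.04],"spin":0},
    {"slide":[-0.17,-0.18,0.04],"spin":0},
    {"slide":[-0.14,-0.21,0.04],"spin":0},
    {"slide":[-0.11,-0.22,0.04],"spin":0},
  ],
)

```text
time_s: 6.1
tcp_pos: [0.5081, -0.2118, 0.111]
ee_rot: [[1.0, 0.004, 0.014], [0.004, -1.0, -0.015], [0.014, 0.015, -1.0]]
wrist_force: [0.5, -0.7, 5.5]
gripper_width: 0.183
```

```bash
python3 -c "
from plan import *
plan(np.array([.548,-.193]),5,8,.108)"
```

```text
t 6.1 ang -154.8 r 0.0441 z 0.111 resist 0.86 rad -0.16 fz 5.55 w 0.183 j6 95.0 tilt [ 0.014 -0.015]
[-0.09, -0.23, 0.02]
[-0.06, -0.24, 0.02]
[-0.02, -0.25, 0.02]
[0.01, -0.25, 0.02]
[0.05, -0.24, 0.02]
```

>>> servo_tool(
  deltas=[
    {"slide":[-0.09,-0.23,0.01],"spin":0},
    {"slide":[-0.06,-0.24,0.01],"spin":0},
    {"slide":[-0.02,-0.25,0.01],"spin":0},
    {"slide":[0.01,-0.25,0.01],"spin":0},
    {"slide":[0.05,-0.24,0.01],"spin":0},
  ],
)

```text
time_s: 6.6
tcp_pos: [0.5064, -0.1792, 0.1103]
ee_rot: [[1.0, 0.004, 0.02], [0.005, -1.0, -0.016], [0.02, 0.016, -1.0]]
wrist_force: [2.7, -1.5, 1.4]
gripper_width: 0.186
```

```bash
python3 -c "
from plan import *
plan(np.array([.548,-.193]),6,8,.109,.045)"
```

```text
t 6.6 ang 161.6 r 0.0438 z 0.1103 resist 0.6 rad -3.07 fz 1.43 w 0.186 j6 91.0 tilt [ 0.02  -0.016]
[0.09, -0.23, 0.01]
[0.12, -0.22, 0.01]
[0.15, -0.2, 0.01]
[0.18, -0.18, 0.01]
[0.2, -0.15, 0.01]
[0.22, -0.12, 0.01]
```

>>> servo_tool(
  deltas=[
    {"slide":[0.1,-0.22,0.01],"spin":0},
    {"slide":[0.13,-0.21,0.01],"spin":0},
    {"slide":[0.16,-0.19,0.01],"spin":0},
    {"slide":[0.19,-0.17,0.01],"spin":0},
    {"slide":[0.21,-0.14,0.01],"spin":0},
  ],
)

```text
time_s: 7.1
tcp_pos: [0.5269, -0.154, 0.1095]
ee_rot: [[1.0, 0.005, 0.018], [0.006, -1.0, -0.017], [0.018, 0.017, -1.0]]
wrist_force: [0.5, -3.1, 3.9]
gripper_width: 0.191
```

```bash
python3 -c "
from plan import *
plan(np.array([.549,-.193]),5,8,.109)"
```

```text
t 7.1 ang 119.5 r 0.0448 z 0.1095 resist 1.1 rad -2.97 fz 3.85 w 0.191 j6 88.0 tilt [ 0.018 -0.017]
[0.23, -0.11, 0.01]
[0.24, -0.07, 0.01]
[0.25, -0.04, 0.01]
[0.25, -0.01, 0.01]
[0.25, 0.03, 0.01]
```

>>> servo_tool(
  deltas=[
    {"slide":[0.23,-0.1,0.01],"spin":0},
    {"slide":[0.24,-0.06,0.01],"spin":0},
    {"slide":[0.25,-0.03,0.01],"spin":0},
    {"slide":[0.25,0.01,0.01],"spin":0},
    {"slide":[0.25,0.04,0.01],"spin":0},
  ],
)

```text
time_s: 7.6
tcp_pos: [0.5582, -0.1489, 0.1088]
ee_rot: [[1.0, 0.006, 0.013], [0.006, -1.0, -0.016], [0.013, 0.016, -1.0]]
wrist_force: [-1.2, -1.6, 5.9]
gripper_width: 0.18
```

```bash
python3 -c "
from plan import *
plan(np.array([.549,-.193]),5,8,.108)"
```

```text
t 7.6 ang 78.2 r 0.045 z 0.1088 resist 0.86 rad -1.77 fz 5.86 w 0.18 j6 88.0 tilt [ 0.013 -0.016]
[0.24, 0.07, 0.01]
[0.23, 0.1, 0.01]
[0.21, 0.13, 0.01]
[0.19, 0.16, 0.01]
[0.17, 0.19, 0.01]
```

>>> servo_tool(
  deltas=[
    {"slide":[0.24,0.07,0],"spin":0},
    {"slide":[0.23,0.1,0],"spin":0},
    {"slide":[0.21,0.14,0],"spin":0},
    {"slide":[0.19,0.17,0],"spin":0},
    {"slide":[0.16,0.19,0],"spin":0},
  ],
)

```text
time_s: 8.1
tcp_pos: [0.5848, -0.1653, 0.1082]
ee_rot: [[1.0, 0.005, 0.008], [0.005, -1.0, -0.015], [0.008, 0.015, -1.0]]
wrist_force: [-0.7, 0.5, 3.6]
gripper_width: 0.185
```

```bash
python3 -c "
from plan import *
plan(np.array([.549,-.193]),5,8,.108)"
```

```text
t 8.1 ang 37.7 r 0.0453 z 0.1082 resist 0.79 rad -0.25 fz 3.59 w 0.185 j6 90.0 tilt [ 0.008 -0.015]
[0.14, 0.21, 0.01]
[0.11, 0.23, 0.01]
[0.08, 0.24, 0.01]
[0.04, 0.25, 0.01]
[0.01, 0.25, 0.01]
```

>>> servo_tool(
  deltas=[
    {"slide":[0.14,0.21,0],"spin":0},
    {"slide":[0.11,0.23,0],"spin":0},
    {"slide":[0.08,0.24,0.01],"spin":0},
    {"slide":[0.04,0.25,0.01],"spin":0},
    {"slide":[0.01,0.25,0.01],"spin":0},
  ],
)

```text
time_s: 8.6
tcp_pos: [0.5945, -0.1972, 0.1074]
ee_rot: [[1.0, 0.004, 0.005], [0.004, -1.0, -0.014], [0.005, 0.014, -1.0]]
wrist_force: [-2.2, 1.0, 5.0]
gripper_width: 0.186
```

```bash
python3 -c "
from plan import *
plan(np.array([.549,-.193]),5,8,.107)"
```

```text
t 8.6 ang -5.2 r 0.0457 z 0.1074 resist 0.79 rad -2.29 fz 5.02 w 0.186 j6 93.0 tilt [ 0.005 -0.014]
[-0.04, 0.25, 0.01]
[-0.08, 0.24, 0.01]
[-0.11, 0.23, 0.01]
[-0.14, 0.21, 0.01]
[-0.17, 0.19, 0.0]
```

>>> servo_tool(
  deltas=[
    {"slide":[-0.05,0.25,0.01],"spin":0},
    {"slide":[-0.09,0.24,0],"spin":0},
    {"slide":[-0.12,0.23,0.01],"spin":0},
    {"slide":[-0.15,0.21,0],"spin":0},
    {"slide":[-0.17,0.19,0],"spin":0},
  ],
)

```text
time_s: 9.1
tcp_pos: [0.5793, -0.2273, 0.1068]
ee_rot: [[1.0, 0.003, 0.006], [0.003, -1.0, -0.012], [0.006, 0.012, -1.0]]
wrist_force: [-1.2, 3.4, 4.0]
gripper_width: 0.187
```

```bash
python3 -c "
from plan import *
plan(np.array([.549,-.193]),5,8,.106)"
```

```text
t 9.1 ang -48.6 r 0.0458 z 0.1068 resist 1.33 rad -3.35 fz 4.0 w 0.187 j6 96.0 tilt [ 0.006 -0.012]
[-0.2, 0.15, 0.01]
[-0.22, 0.12, 0.01]
[-0.24, 0.09, 0.01]
[-0.25, 0.06, 0.01]
[-0.25, 0.02, 0.01]
```

>>> servo_tool(
  deltas=[
    {"slide":[-0.2,0.14,0.01],"spin":0},
    {"slide":[-0.22,0.11,0],"spin":0},
    {"slide":[-0.24,0.07,0.01],"spin":0},
    {"slide":[-0.25,0.04,0],"spin":0},
    {"slide":[-0.25,0.0,0],"spin":0},
  ],
)

```text
time_s: 9.6
tcp_pos: [0.5507, -0.2383, 0.1066]
ee_rot: [[1.0, 0.004, 0.013], [0.004, -1.0, -0.014], [0.013, 0.014, -1.0]]
wrist_force: [2.6, -1.0, 1.5]
gripper_width: 0.186
```

```bash
python3 -c "
from plan import *
plan(np.array([.549,-.193]),5,8,.106)"
```

```text
t 9.6 ang -87.8 r 0.0453 z 0.1066 resist 2.59 rad 1.13 fz 1.46 w 0.186 j6 97.0 tilt [ 0.013 -0.014]
[-0.25, -0.01, 0.0]
[-0.25, -0.04, 0.0]
[-0.24, -0.08, 0.0]
[-0.23, -0.11, 0.0]
[-0.21, -0.14, -0.0]
```

>>> servo_tool(
  deltas=[
    {"slide":[-0.25,-0.01,0.01],"spin":0},
    {"slide":[-0.25,-0.05,0.01],"spin":0},
  ],
)

```text
time_s: 9.8
tcp_pos: [0.5383, -0.2371, 0.1063]
ee_rot: [[1.0, 0.004, 0.016], [0.004, -1.0, -0.015], [0.016, 0.015, -1.0]]
wrist_force: [2.4, 1.0, 2.8]
gripper_width: 0.184
```

```bash
python3 -c "
from plan import *
plan(np.array([.549,-.193]),3,8,.106)"
```

```text
t 9.8 ang -103.6 r 0.0454 z 0.1063 resist 2.08 rad -1.57 fz 2.78 w 0.184 j6 97.0 tilt [ 0.016 -0.015]
[-0.24, -0.08, -0.0]
[-0.23, -0.11, -0.0]
[-0.21, -0.14, -0.0]
```

>>> servo_tool(
  deltas=[
    {"slide":[-0.24,-0.09,0.01],"spin":0},
    {"slide":[-0.23,-0.12,0.0],"spin":0},
    {"slide":[-0.21,-0.15,0.01],"spin":0},
  ],
)

```text
time_s: 10.1
tcp_pos: [0.521, -0.2285, 0.106]
ee_rot: [[1.0, 0.004, 0.02], [0.005, -1.0, -0.017], [0.02, 0.017, -1.0]]
wrist_force: [3.9, -1.6, 2.6]
gripper_width: 0.184
```

```bash
python3 -c "
from plan import *
plan(np.array([.549,-.193]),4,8,.105)"
```

```text
t 10.1 ang -128.3 r 0.0451 z 0.106 resist 4.02 rad -1.17 fz 2.64 w 0.184 j6 96.0 tilt [ 0.02  -0.017]
[-0.19, -0.17, 0.0]
[-0.16, -0.19, 0.0]
[-0.13, -0.21, 0.0]
[-0.1, -0.23, 0.0]
```

>>> servo_tool(
  deltas=[
    {"slide":[-0.19,-0.17,0.01],"spin":0},
    {"slide":[-0.16,-0.19,0.0],"spin":0},
  ],
)

```text
time_s: 10.3
tcp_pos: [0.5124, -0.2192, 0.1057]
ee_rot: [[1.0, 0.005, 0.022], [0.005, -1.0, -0.018], [0.022, 0.018, -1.0]]
wrist_force: [4.2, -2.7, -0.1]
gripper_width: 0.186
```

```bash
python3 -c "
from plan import *
plan(np.array([.549,-.193]),4,4,.105)"
```

```text
t 10.3 ang -144.4 r 0.0451 z 0.1057 resist 4.66 rad -1.85 fz -0.13 w 0.186 j6 96.0 tilt [ 0.022 -0.018]
[-0.07, -0.11, 0.0]
[-0.06, -0.11, 0.0]
[-0.05, -0.11, 0.0]
[-0.05, -0.12, 0.0]
```

>>> servo_tool(
  deltas=[
    {"slide":[-0.13,-0.22,0.01],"spin":0},
    {"slide":[-0.1,-0.23,0.0],"spin":0},
  ],
)

```text
time_s: 10.5
tcp_pos: [0.5065, -0.2078, 0.1055]
ee_rot: [[1.0, 0.005, 0.024], [0.006, -1.0, -0.019], [0.024, 0.019, -1.0]]
wrist_force: [5.0, -3.9, -1.0]
gripper_width: 0.188
```

```bash
python3 -c "
from plan import *
plan(np.array([.549,-.193]),2,6,.105)"
```

```text
t 10.5 ang -160.8 r 0.045 z 0.1055 resist 5.35 rad -3.39 fz -1.04 w 0.188 j6 94.0 tilt [ 0.024 -0.019]
[-0.05, -0.18, 0.01]
[-0.03, -0.19, 0.01]
```

```bash
python3 - <<'E'
from h import *
cap('wrist','wrist4');cap('scene','scene4');crop('wrist4',180,200,480,400,2.6);crop('scene4',300,150,490,310,4)
s=sense();print(s['wrist_force'],s['moment'],s['tcp_pos'])
E
```

```text
[4.40798704 1.70123234 3.11604851] [ 0.33076761 -0.86759041  0.00126473] [ 0.50622693 -0.20696137  0.10538732]
```

View pics/wrist4.png

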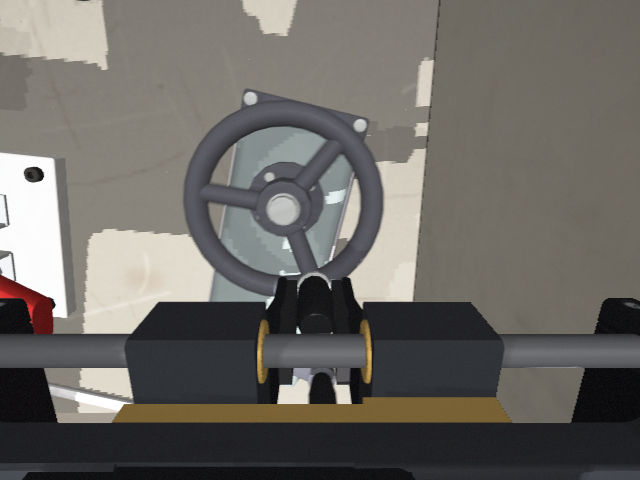

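View pics/scene4_c300.png

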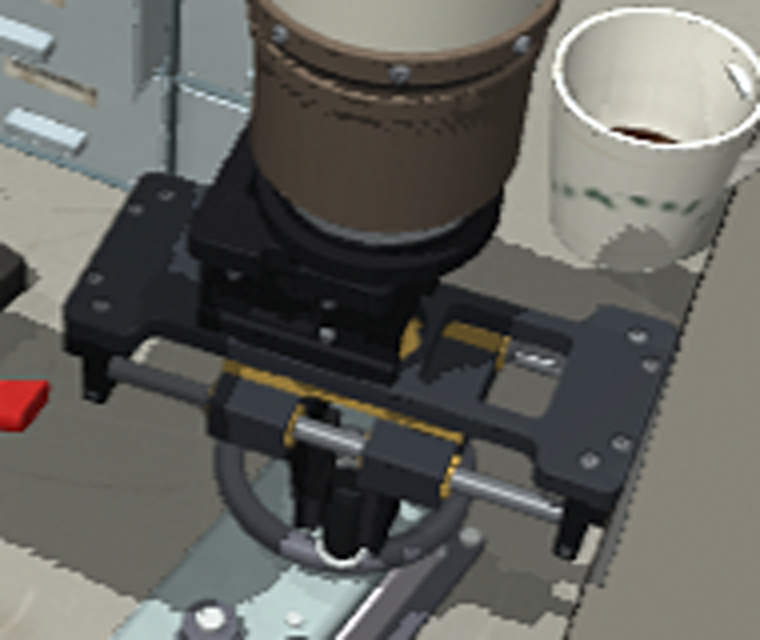

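>>> servo_tool(
  deltas=[
    {"slide":[-0.02,-0.06,0.0],"spin":0},
    {"slide":[-0.02,-0.06,0.0],"spin":0},
    {"slide":[-0.02,-0.06,0.0],"spin":0},
  ],
)

```text
time_s: 10.9
tcp_pos: [0.5051, -0.2024, 0.1054]
ee_rot: [[1.0, 0.007, 0.023], [0.007, -1.0, -0.019], [0.023, 0.019, -1.0]]
wrist_force: [4.9, -4.1, 1.6]
gripper_width: 0.187
```

```bash
python3 -c "
from plan import *
plan(np.array([.549,-.193]),2,2,.105)"
```

```text
t 10.9 ang -167.9 r 0.0449 z 0.1054 resist 5.01 rad -3.93 fz 1.55 w 0.187 j6 94.0 tilt [ 0.023 -0.019]
[-0.01, -0.06, 0.01]
[-0.01, -0.06, 0.01]
```

>>> servo_tool(
  deltas=[
    {"slide":[0.01,-0.06,0.0],"spin":0},
    {"slide":[0.01,-0.06,0.0],"spin":0},
    {"slide":[0.01,-0.06,0.0],"spin":0},
    {"slide":[0.01,-0.06,0.0],"spin":0},
  ],
)

```text
time_s: 11.3
tcp_pos: [0.5045, -0.1987, 0.1053]
ee_rot: [[1.0, 0.006, 0.019], [0.007, -1.0, -0.022], [0.019, 0.022, -1.0]]
wrist_force: [3.2, -4.5, 1.1]
gripper_width: 0.188
```

```bash
python3 -c "
from plan import *
plan(np.array([.549,-.193]),2,2,.105)"
```

```text
t 11.3 ang -172.7 r 0.0449 z 0.1053 resist 4.9 rad -2.56 fz 1.08 w 0.188 j6 93.0 tilt [ 0.019 -0.022]
[-0.01, -0.06, 0.0]
[-0.0, -0.06, 0.0]
```

```bash
cat > rect.py <<'E'
from h import *
def rect(f,z,C=(.549,-.193),S=5000,h=.06):
    # rectified top-down of plane z : col -> -y, row -> -x
    d=np.load('pics/'+f+'.npz'); n=int(2*h*S)
    src=np.float32([[0,0],[n,0],[n,n],[0,n]]); W=[(C[0]+h,C[1]+h,z),(C[0]+h,C[1]-h,z),(C[0]-h,C[1]-h,z),(C[0]-h,C[1]+h,z)]
    dst=np.float32([proj(f,p) for p in W]); H=cv2.getPerspectiveTransform(dst,src)
    return cv2.warpPerspective(cv2.imread('pics/'+f+'.png'),H,(n,n),flags=cv2.INTER_CUBIC)
E
python3 - <<'E'
from rect import *
cap('wrist','wrist5')
im=np.hstack([cv2.resize(rect('wrist4',.084),(400,400)),cv2.resize(rect('wrist5',.084),(400,400))])
cv2.imwrite('pics/r45.png',im)
s=sense();print(s['wrist_force'],s['tcp_pos'])
E
```

```text
[ 3.1911457  -3.98521243  1.96273571] [ 0.50448287 -0.19854163  0.10528343]
```

View pics/r45.png

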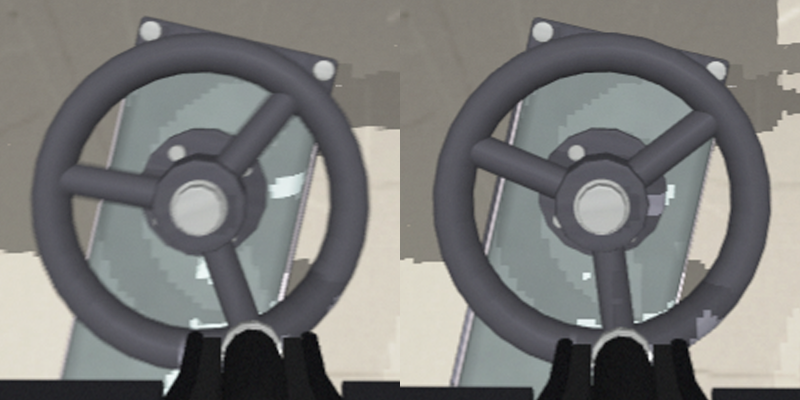

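>>> servo_tool(
  deltas=[
    {"slide":[0.01,-0.15,0.0],"spin":0},
    {"slide":[0.02,-0.15,0.0],"spin":0},
  ],
)

```text
time_s: 11.55
tcp_pos: [0.5042, -0.1928, 0.1052]
ee_rot: [[1.0, 0.006, 0.016], [0.006, -1.0, -0.024], [0.016, 0.024, -1.0]]
wrist_force: [2.5, -6.9, 2.6]
gripper_width: 0.187
```

```bash
python3 -c "
from plan import *
plan(np.array([.549,-.193]),2,5,.105)"
```

```text
t 11.55 ang 179.8 r 0.0448 z 0.1052 resist 6.9 rad -2.56 fz 2.62 w 0.187 j6 92.0 tilt [ 0.016 -0.024]
[0.01, -0.16, -0.0]
[0.02, -0.15, 0.0]
```

>>> servo_tool(
  deltas=[
    {"slide":[0.02,-0.17,0.0],"spin":0},
    {"slide":[0.03,-0.17,0.0],"spin":0},
  ],
)

```text
time_s: 11.75
tcp_pos: [0.5046, -0.1862, 0.1051]
ee_rot: [[1.0, 0.005, 0.014], [0.006, -1.0, -0.027], [0.014, 0.027, -1.0]]
wrist_force: [3.8, -7.6, 1.3]
gripper_width: 0.186
```

```bash
python3 -c "
from plan import *
plan(np.array([.549,-.193]),2,5,.105)"
```

```text
t 11.75 ang 171.3 r 0.0449 z 0.1051 resist 6.97 rad -4.92 fz 1.27 w 0.186 j6 91.0 tilt [ 0.014 -0.027]
[0.03, -0.15, -0.0]
[0.04, -0.15, -0.0]
```

>>> servo_tool(
  deltas=[
    {"slide":[0.04,-0.17,0.0],"spin":0},
    {"slide":[0.05,-0.16,0.0],"spin":0},
  ],
)

```text
time_s: 11.95
tcp_pos: [0.506, -0.1801, 0.1049]
ee_rot: [[1.0, 0.005, 0.012], [0.005, -1.0, -0.03], [0.012, 0.03, -0.999]]
wrist_force: [3.5, -8.4, 1.1]
gripper_width: 0.186
```

```bash
python3 -c "
from plan import *
plan(np.array([.549,-.193]),2,5,.105)"
```

```text
t 11.95 ang 163.3 r 0.0449 z 0.1049 resist 7.07 rad -5.82 fz 1.06 w 0.186 j6 90.0 tilt [ 0.012 -0.03 ]
[0.05, -0.15, -0.0]
[0.06, -0.14, -0.0]
```

```bash
python3 - <<'E'
from rect import *
cap('wrist','wrist6')
im=np.hstack([cv2.resize(rect('wrist5',.084),(400,400)),cv2.resize(rect('wrist6',.084),(400,400))])
cv2.imwrite('pics/r56.png',im)
s=sense();print(s['wrist_force'],s['tcp_pos'])
E
```

```text
[ 2.31523041 -5.48142634  1.71556098] [ 0.50608948 -0.17976982  0.10490836]
```

View pics/r56.png

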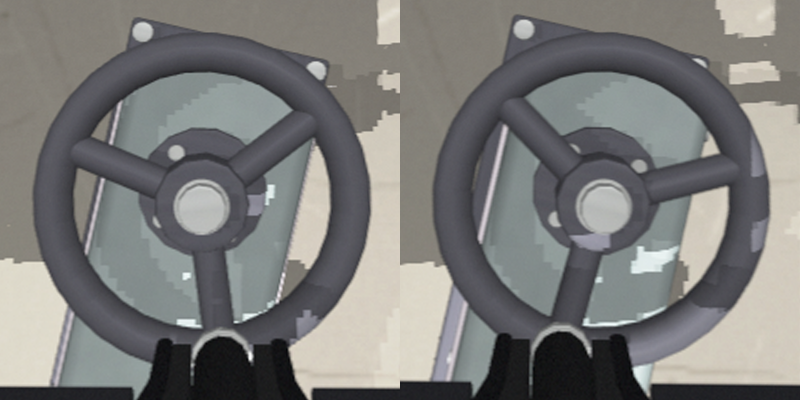

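```bash
python3 - <<'E'
from h import *
s=sense();print(s['wrist_force'],s['moment'],s['tcp_pos'],s['effort'],s['joints'])
crop('scene4',360,240,440,310,8)
E
```

```text
[ 2.31523041 -5.48142634  1.71556098] [-1.4372399  -0.84973743  0.0229711 ] [ 0.50608948 -0.17976982  0.10490836] [ 2.29848795e+00 -3.23512566e+01  1.27901271e+01  1.68616857e+00
 -7.36652892e-01 -3.13853903e-02] [ -1.23264006  19.79535115 -22.84941588   2.35937593 -46.66675657
  89.93137575]
```

View pics/scene4_c360.png

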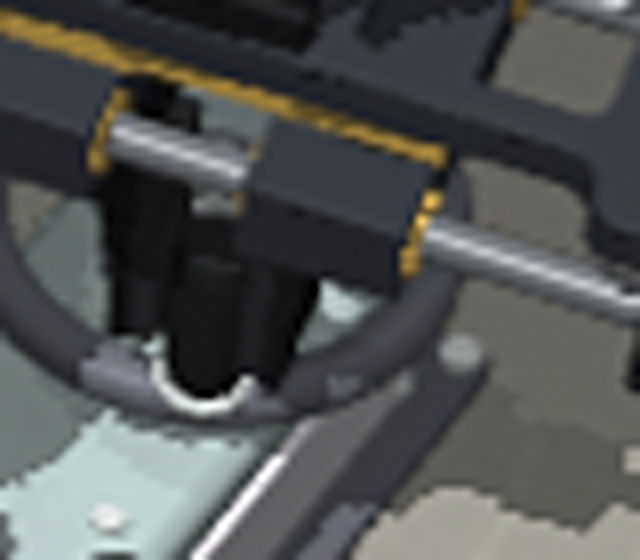

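>>> servo_tool(
  deltas=[
    {"slide":[0.01,-0.04,0.0],"spin":0},
    {"slide":[0.01,-0.04,0.0],"spin":0},
    {"slide":[0.01,-0.04,0.0],"spin":0},
  ],
)

```text
time_s: 12.3
tcp_pos: [0.5062, -0.1794, 0.1049]
ee_rot: [[1.0, 0.005, 0.01], [0.005, -0.999, -0.034], [0.01, 0.034, -0.999]]
wrist_force: [2.8, -5.8, 1.0]
gripper_width: 0.191
```

```bash
python3 -c "
from plan import *
plan(np.array([.549,-.193]),2,5,.105)"
```

```text
t 12.3 ang 162.4 r 0.0449 z 0.1049 resist 4.7 rad -4.46 fz 1.04 w 0.191 j6 90.0 tilt [ 0.01  -0.034]
[0.05, -0.15, -0.01]
[0.07, -0.14, -0.01]
```

>>> servo_tool(
  deltas=[
    {"slide":[0.02,-0.06,0.0],"spin":0},
    {"slide":[0.02,-0.06,0.0],"spin":0},
    {"slide":[0.02,-0.06,0.0],"spin":0},
  ],
)

```text
time_s: 12.6
tcp_pos: [0.5066, -0.1782, 0.1049]
ee_rot: [[1.0, 0.004, 0.007], [0.004, -0.999, -0.038], [0.007, 0.038, -0.999]]
wrist_force: [3.8, -7.3, 1.3]
gripper_width: 0.184
```

```bash
python3 -c "
from plan import *
plan(np.array([.549,-.193]),2,5,.105)"
```

```text
t 12.6 ang 160.7 r 0.0449 z 0.1049 resist 5.59 rad -5.99 fz 1.28 w 0.184 j6 89.0 tilt [ 0.007 -0.038]
[0.06, -0.15, -0.01]
[0.07, -0.14, -0.01]
```

>>> servo_tool(
  deltas=[
    {"slide":[0.05,-0.09,0.0],"spin":0},
    {"slide":[0.05,-0.09,0.0],"spin":0},
  ],
)

```text
time_s: 12.8
tcp_pos: [0.5072, -0.1765, 0.1048]
ee_rot: [[1.0, 0.003, 0.002], [0.003, -0.999, -0.042], [0.002, 0.042, -0.999]]
wrist_force: [2.6, -7.2, 2.0]
gripper_width: 0.188
```

```bash
python3 -c "
from plan import *
plan(np.array([.549,-.193]),2,5,.105)"
```

```text
t 12.8 ang 158.4 r 0.045 z 0.1048 resist 5.74 rad -5.09 fz 2.05 w 0.188 j6 88.0 tilt [ 0.002 -0.042]
[0.06, -0.14, -0.01]
[0.08, -0.14, -0.01]
```

```bash
python3 - <<'E'
from rect import *
cap('wrist','wrist7')
im=np.hstack([cv2.resize(rect('wrist6',.084),(400,400)),cv2.resize(rect('wrist7',.084),(400,400))])
cv2.imwrite('pics/r67.png',im)
s=sense();print(s['wrist_force'],s['tcp_pos'])
# polar unwrap angular shift between frames of spokes
def ring(f):
    i=cv2.cvtColor(rect(f,.084),cv2.COLOR_BGR2GRAY); c=300
    return cv2.warpPolar(i,(200,1440),(c,c),200,cv2.WARP_POLAR_LINEAR)[:,90:160].astype(float)
E
```

```text
[ 2.3858807  -6.32395215  2.36700038] [ 0.50729991 -0.17623978  0.10478756]
```

View pics/r67.png

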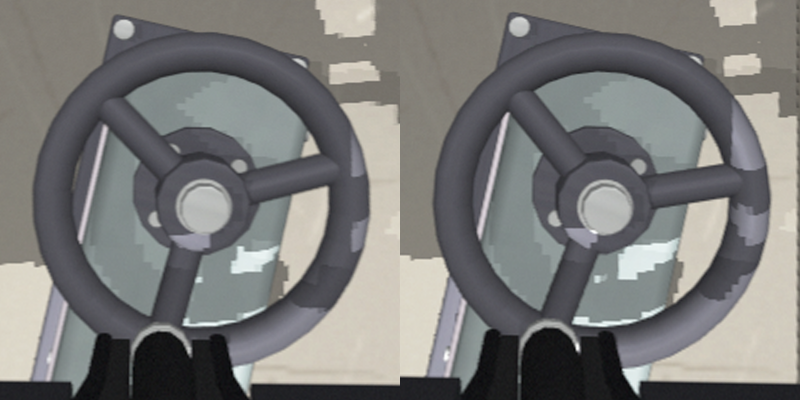

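>>> servo_tool(
  deltas=[
    {"slide":[0.08,-0.15,0.0],"spin":0},
    {"slide":[0.09,-0.15,0.0],"spin":0},
    {"slide":[0.1,-0.15,0.0],"spin":0},
  ],
)

```text
time_s: 13.15
tcp_pos: [0.5104, -0.1698, 0.1045]
ee_rot: [[1.0, 0.002, -0.007], [0.002, -0.999, -0.048], [-0.007, 0.048, -0.999]]
wrist_force: [0.9, -10.0, 2.9]
gripper_width: 0.19
```

```bash
python3 -c "
from plan import *
plan(np.array([.549,-.193]),2,5,.105)
print(sense()['joint_velocities'],sense()['effort'][0])"
```

```text
t 13.15 ang 149.0 r 0.0451 z 0.1045 resist 8.16 rad -5.9 fz 2.86 w 0.19 j6 87.0 tilt [-0.007 -0.048]
[0.09, -0.13, -0.02]
[0.1, -0.12, -0.02]
[ 3.04591828  1.23084442  1.11984949  1.54046413 -1.91780571 -4.37918116] 4.673303514719009
```

>>> servo_tool(
  deltas=[
    {"slide":[0.11,-0.14,0.0],"spin":0},
    {"slide":[0.12,-0.14,0.0],"spin":0},
  ],
)

```text
time_s: 13.35
tcp_pos: [0.5127, -0.1662, 0.1044]
ee_rot: [[1.0, 0.001, -0.015], [0.0, -0.999, -0.052], [-0.015, 0.052, -0.999]]
wrist_force: [0.9, -8.8, 3.8]
gripper_width: 0.188
```

```bash
python3 -c "
from plan import *
plan(np.array([.549,-.193]),2,5,.105)
print(sense()['joint_velocities'],sense()['effort'][0])"
```

```text
t 13.35 ang 143.6 r 0.0451 z 0.1044 resist 6.58 rad -5.92 fz 3.84 w 0.188 j6 86.0 tilt [-0.015 -0.052]
[0.1, -0.12, -0.02]
[0.11, -0.11, -0.02]
[ 2.68067713  1.57827024  1.98873015  1.38302964 -2.72186039 -3.81585403] 4.7593823075294495
```

>>> servo_tool(
  deltas=[
    {"slide":[0.14,-0.15,0.0],"spin":0},
    {"slide":[0.15,-0.15,0.0],"spin":0},
    {"slide":[0.16,-0.14,0.0],"spin":0},
  ],
)

```text
time_s: 13.65
tcp_pos: [0.5169, -0.1612, 0.1041]
ee_rot: [[0.999, -0.001, -0.033], [-0.003, -0.998, -0.06], [-0.032, 0.06, -0.998]]
wrist_force: [-2.3, -10.5, 4.9]
gripper_width: 0.189
```

```bash
python3 -c "
from plan import *
plan(np.array([.549,-.193]),2,5,.105)
print(sense()['joint_velocities'],sense()['effort'][0],sense()['moment'])"
```

```text
t 13.65 ang 135.2 r 0.0452 z 0.1041 resist 9.12 rad -5.74 fz 4.9 w 0.189 j6 85.0 tilt [-0.033 -0.06 ]
[0.11, -0.11, -0.03]
[0.12, -0.1, -0.03]
[ 2.16614606  2.33193203  2.9041594   1.51089672 -4.69272184 -3.66622044] 5.291173160076141 [-2.59568462  0.40160248  0.04866632]
```

>>> servo_tool(
  deltas=[
    {"slide":[0,0,0],"spin":0},
    {"slide":[0,0,0],"spin":0},
  ],
)

```text
time_s: 13.85
tcp_pos: [0.5151, -0.1631, 0.1042]
ee_rot: [[0.999, -0.002, -0.037], [-0.004, -0.998, -0.062], [-0.036, 0.062, -0.997]]
wrist_force: [3.1, -3.8, 2.9]
gripper_width: 0.187
```

```bash
python3 -c "
from plan import *
plan(np.array([.549,-.193]),1,5,.105)
print(sense()['joint_velocities'],sense()['effort'][0],sense()['moment'])
cap('wrist','wrist8')"
```

```text
t 13.85 ang 138.6 r 0.0452 z 0.1042 resist 0.83 rad -4.86 fz 2.91 w 0.187 j6 85.0 tilt [-0.037 -0.062]
[0.11, -0.11, -0.04]
[-0.58880838  0.01521259 -0.17191333  0.58478508 -0.73704307 -0.09011227] 1.7826571315526962 [-0.73563948 -0.9773487   0.092452  ]
```

```bash
python3 - <<'E'
from rect import *
im=np.hstack([cv2.resize(rect('wrist7',.083),(400,400)),cv2.resize(rect('wrist8',.083),(400,400))])
cv2.imwrite('pics/r78.png',im)
E
```

```text
(no output)
```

View pics/r78.png

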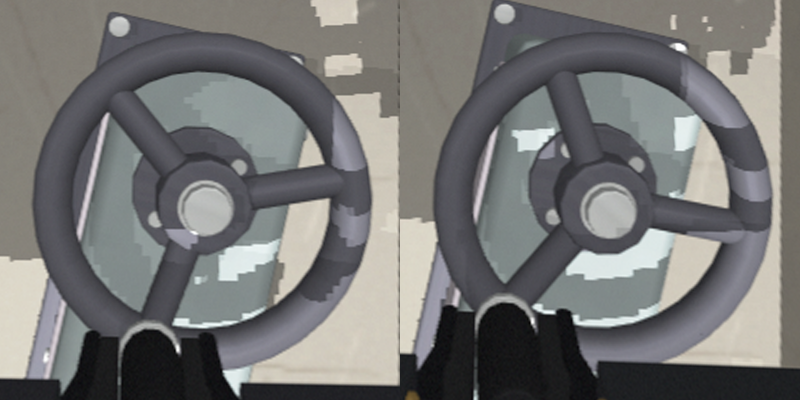

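>>> servo_tool(
  deltas=[
    {"slide":[0.13,-0.12,0.0],"spin":0},
    {"slide":[0.13,-0.12,0.0],"spin":0},
  ],
)

```text
time_s: 14.1
tcp_pos: [0.5171, -0.1607, 0.104]
ee_rot: [[0.999, -0.003, -0.047], [-0.006, -0.998, -0.067], [-0.047, 0.067, -0.997]]
wrist_force: [-1.1, -11.0, 6.1]
gripper_width: 0.185
```

```bash
python3 -c "
from plan import *
plan(np.array([.549,-.193]),1,5,.105)
cap('wrist','wrist9')
from rect import *
im=np.hstack([cv2.resize(rect('wrist8',.083),(400,400)),cv2.resize(rect('wrist9',.083),(400,400))])
cv2.imwrite('pics/r89.png',im)
plan(np.array([.549,-.193]),1,5,.105)
"
```

```text
t 14.1 ang 134.7 r 0.0453 z 0.104 resist 8.54 rad -7.04 fz 6.15 w 0.185 j6 85.0 tilt [-0.047 -0.067]
[0.11, -0.1, -0.05]
t 14.15 ang 134.5 r 0.0453 z 0.104 resist 6.86 rad -5.81 fz 6.24 w 0.185 j6 84.0 tilt [-0.048 -0.067]
[0.11, -0.1, -0.05]
```

View pics/r89.png

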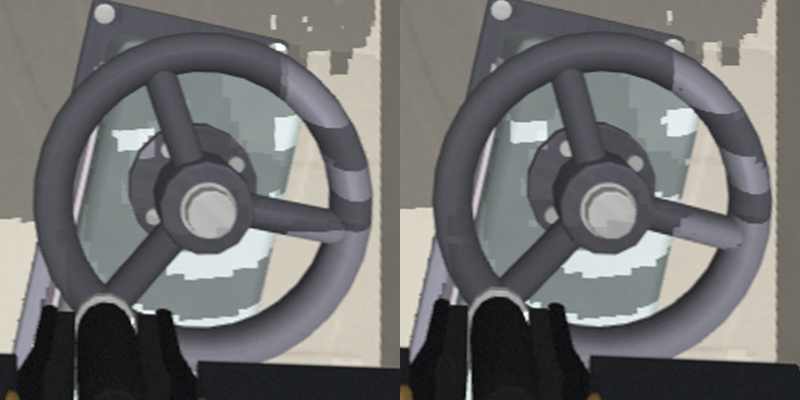

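>>> servo_tool(
  deltas=[
    {"slide":[0.16,-0.13,0.0],"spin":0},
    {"slide":[0.16,-0.12,0.0],"spin":0},
  ],
)

```text
time_s: 14.35
tcp_pos: [0.5194, -0.1586, 0.1038]
ee_rot: [[0.998, -0.004, -0.062], [-0.008, -0.997, -0.072], [-0.061, 0.073, -0.995]]
wrist_force: [-1.9, -9.7, 6.8]
gripper_width: 0.189
```

```bash
python3 -c "
from plan import *
plan(np.array([.549,-.193]),1,5,.105)
print(sense()['moment'],sense()['joint_velocities'])
"
```

```text
t 14.35 ang 130.7 r 0.0454 z 0.1038 resist 7.81 rad -6.13 fz 6.82 w 0.189 j6 84.0 tilt [-0.062 -0.072]
[0.12, -0.09, -0.06]
[-2.40510609  0.49255906  0.09422552] [ 1.60946326  2.36433441  2.86277536  1.38597734 -5.07201588 -2.7551896 ]
```

>>> servo_tool(
  deltas=[
    {"slide":[0,0,0],"spin":0},
    {"slide":[0,0,0],"spin":0},
  ],
)

```text
time_s: 14.55
tcp_pos: [0.5174, -0.1605, 0.104]
ee_rot: [[0.998, -0.005, -0.066], [-0.01, -0.997, -0.074], [-0.066, 0.075, -0.995]]
wrist_force: [1.7, -4.7, 3.0]
gripper_width: 0.189
```

```bash
python3 -c "
from plan import *
plan(np.array([.549,-.193]),1,5,.105)
cap('wrist','wrist10')
"
```

```text
t 14.55 ang 134.2 r 0.0453 z 0.104 resist 2.01 rad -4.53 fz 3.02 w 0.189 j6 84.0 tilt [-0.066 -0.074]
[0.11, -0.1, -0.05]
```

>>> servo_tool(
  deltas=[
    {"slide":[0,0,0],"spin":0},
    {"slide":[0,0,0],"spin":0},
    {"slide":[0,0,0],"spin":0},
  ],
)

```text
time_s: 14.9
tcp_pos: [0.5163, -0.1616, 0.1041]
ee_rot: [[0.998, -0.006, -0.069], [-0.011, -0.997, -0.075], [-0.068, 0.075, -0.995]]
wrist_force: [2.9, -4.7, 2.3]
gripper_width: 0.186
```

```bash
python3 -c "
from plan import *
plan(np.array([.549,-.193]),1,5,.105)
cap('wrist','wrist11')
"
```

```text
t 14.9 ang 136.2 r 0.0454 z 0.1041 resist 1.39 rad -5.32 fz 2.28 w 0.186 j6 84.0 tilt [-0.069 -0.075]
[0.11, -0.11, -0.05]
```

>>> servo_tool(
  deltas=[
    {"slide":[0,0,0],"spin":0},
    {"slide":[0,0,0],"spin":0},
    {"slide":[0,0,0],"spin":0},
  ],
  gripper=120,
)

```text
time_s: 15.25
tcp_pos: [0.5115, -0.1604, 0.1016]
ee_rot: [[0.997, -0.007, -0.08], [-0.013, -0.997, -0.073], [-0.079, 0.074, -0.994]]
wrist_force: [0.7, 0.7, 0.6]
gripper_width: 0.376
```

```bash
python3 -c "
from plan import *
plan(np.array([.549,-.193]),1,5,.105)
cap('wrist','wrist12')
from rect import *
im=np.hstack([cv2.resize(rect('wrist11',.083),(400,400)),cv2.resize(rect('wrist12',.083),(400,400))])
cv2.imwrite('pics/r1112.png',im)
"
```

```text
t 15.25 ang 139.0 r 0.0497 z 0.1016 resist -0.98 rad -0.03 fz 0.6 w 0.376 j6 84.0 tilt [-0.08  -0.073]
[0.11, -0.12, -0.15]
```

View pics/r1112.png

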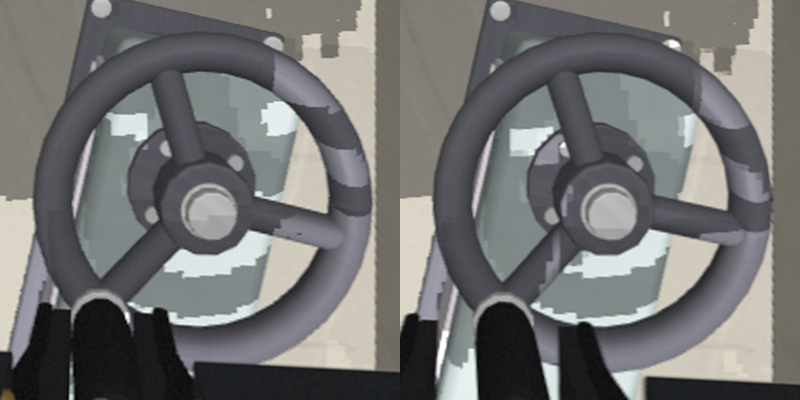

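>>> servo_tool(
  deltas=[
    {"slide":[0,0,-0.4],"spin":0},
    {"slide":[0,0,-0.5],"spin":0},
    {"slide":[0,0,-0.6],"spin":0},
    {"slide":[0,0,-0.6],"spin":0},
    {"slide":[0,0,-0.3],"spin":0},
  ],
)

```text
time_s: 15.8
tcp_pos: [0.5134, -0.1544, 0.1624]
ee_rot: [[0.996, -0.006, -0.09], [-0.013, -0.997, -0.071], [-0.089, 0.072, -0.993]]
wrist_force: [0.8, 1.1, -0.7]
gripper_width: 0.526
```

```bash
python3 -c "
from plan import *
plan(np.array([.549,-.193]),1,5,.105)
cap('wrist','wrist13')
from rect import *
im=np.hstack([cv2.resize(rect('wrist12',.083),(400,400)),cv2.resize(rect('wrist13',.083),(400,400))])
cv2.imwrite('pics/r1213.png',im)
"
```

```text
t 15.8 ang 132.7 r 0.0525 z 0.1624 resist -1.38 rad 0.28 fz -0.75 w 0.526 j6 84.0 tilt [-0.09  -0.071]
[0.34, -0.28, 2.26]
```

View pics/r1213.png

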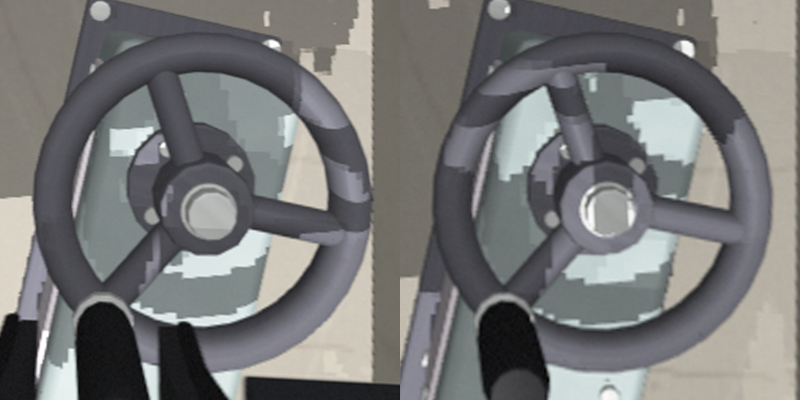

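>>> servo_tool(
  deltas=[
    {"slide":[0.15,0.15,0],"spin":0},
    {"slide":[0.05,0.05,0.5],"spin":0},
    {"slide":[0,0,0.6],"spin":0},
    {"slide":[0,0,0.6],"spin":0},
    {"slide":[0,0,0.4],"spin":0},
    {"slide":[0,0,0],"spin":0},
  ],
)

```text
time_s: 16.45
tcp_pos: [0.5114, -0.1639, 0.1037]
ee_rot: [[0.995, -0.007, -0.095], [-0.014, -0.997, -0.07], [-0.094, 0.071, -0.993]]
wrist_force: [0.2, 0.1, -0.7]
gripper_width: 0.531
```

```bash
python3 -c "
from plan import *
plan(np.array([.549,-.193]),1,5,.105)
cap('wrist','wrist14');cap('scene','scene14');crop('scene14',320,150,480,310,5)
"
```

```text
t 16.45 ang 142.2 r 0.0475 z 0.1037 resist -0.22 rad -0.08 fz -0.7 w 0.531 j6 85.0 tilt [-0.095 -0.07 ]
[0.1, -0.12, -0.07]
```

View pics/wrist14.png

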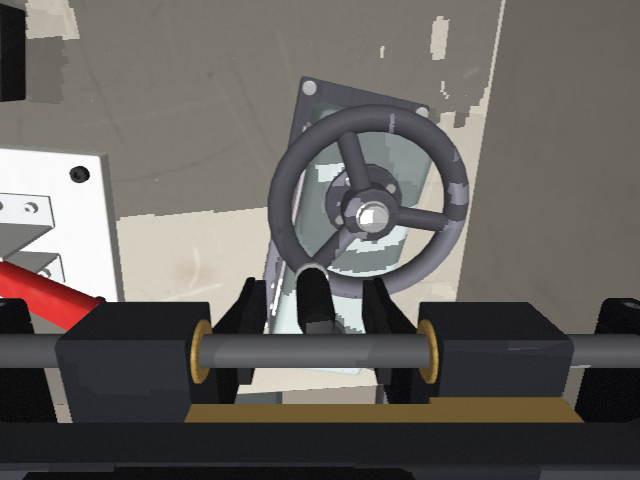

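View pics/scene14_c320.png

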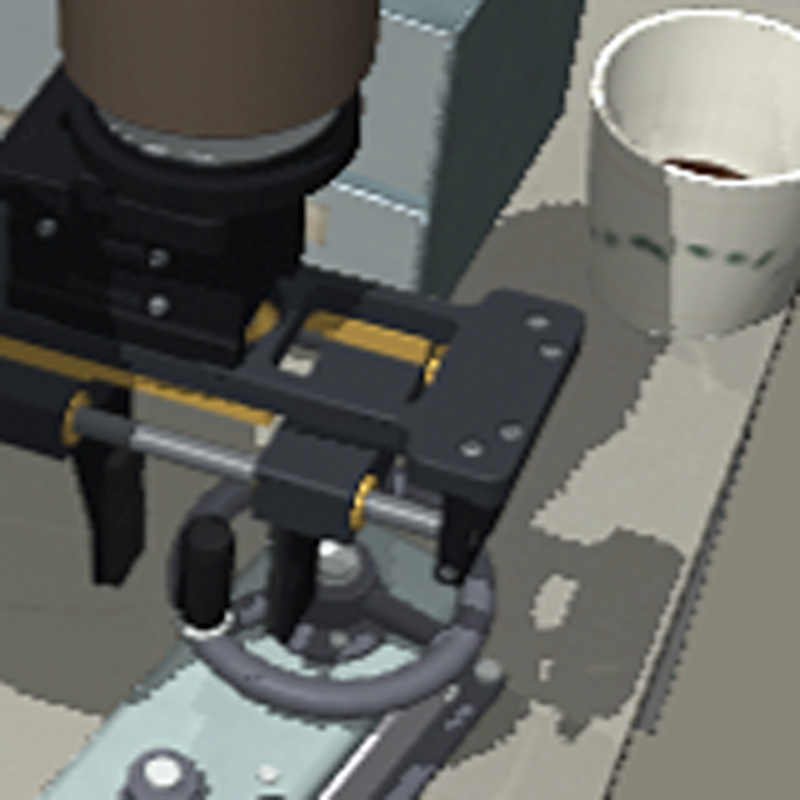

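>>> servo_tool(
  deltas=[
    {"slide":[0.12,0.0,0],"spin":0},
    {"slide":[0,0,0],"spin":0},
    {"slide":[0,0,0],"spin":0},
    {"slide":[0,0,0],"spin":0},
    {"slide":[0,0,0],"spin":0},
  ],
  gripper=255,
)

```text
time_s: 17.05
tcp_pos: [0.5179, -0.1637, 0.1071]
ee_rot: [[0.996, -0.007, -0.087], [-0.013, -0.997, -0.07], [-0.086, 0.071, -0.994]]
wrist_force: [1.3, 0.7, -1.6]
gripper_width: 0.189
```

```bash
python3 -c "
from plan import *
plan(np.array([.549,-.193]),3,8)
cap('wrist','wrist15')
"
```

```text
t 17.05 ang 136.7 r 0.0428 z 0.1071 resist -1.41 rad -0.47 fz -1.63 w 0.189 j6 85.0 tilt [-0.087 -0.07 ]
[0.17, -0.16, -0.03]
[0.19, -0.14, -0.03]
[0.21, -0.11, -0.03]
```

>>> servo_tool(
  deltas=[
    {"slide":[0.18,-0.17,0.0],"spin":0},
    {"slide":[0.2,-0.16,0.0],"spin":0},
  ],
)

```text
time_s: 17.3
tcp_pos: [0.5231, -0.1584, 0.1068]
ee_rot: [[0.995, -0.007, -0.098], [-0.014, -0.997, -0.075], [-0.097, 0.076, -0.992]]
wrist_force: [-4.6, -7.3, 5.7]
gripper_width: 0.189
```

```bash
python3 -c "
from plan import *
plan(np.array([.551,-.195]),3,8)
print(sense()['wrist_force'],sense()['moment'],sense()['joint_velocities'])
"
```

```text
t 17.3 ang 127.3 r 0.0461 z 0.1068 resist 8.08 rad -3.01 fz 5.69 w 0.189 j6 84.0 tilt [-0.098 -0.075]
[0.21, -0.14, -0.03]
[0.23, -0.11, -0.03]
[0.24, -0.08, -0.03]
[-4.60104885 -7.28593344  5.69116455] [-1.69827045  1.5174695   0.08164113] [ 2.94477883  3.32809787  4.46507904  1.08824102 -5.05991023 -3.52670116]
```

>>> servo_tool(
  deltas=[
    {"slide":[0.22,-0.14,0.0],"spin":0},
    {"slide":[0.23,-0.13,0.0],"spin":0},
  ],
)

```text
time_s: 17.5
tcp_pos: [0.5278, -0.155, 0.1065]
ee_rot: [[0.993, -0.006, -0.114], [-0.016, -0.997, -0.08], [-0.113, 0.081, -0.99]]
wrist_force: [-7.3, -4.8, 8.5]
gripper_width: 0.189
```

```bash
python3 -c "
from plan import *
plan(np.array([.551,-.195]),3,8)
print(sense()['wrist_force'],sense()['moment'],sense()['joint_velocities'])
"
```

```text
t 17.5 ang 120.1 r 0.0462 z 0.1065 resist 8.71 rad -0.54 fz 8.52 w 0.189 j6 83.0 tilt [-0.114 -0.08 ]
[0.23, -0.11, -0.04]
[0.24, -0.08, -0.03]
[0.25, -0.05, -0.03]
[-7.26486248 -4.83381137  8.52367909] [-1.21477881  2.14808155 -0.00334644] [ 2.08890186  4.07654889  5.45562963  0.88617844 -7.29640793 -2.64302894]
```

>>> servo_tool(
  deltas=[
    {"slide":[0,0,0],"spin":0},
    {"slide":[0,0,0],"spin":0},
  ],
)

```text
time_s: 17.7
tcp_pos: [0.5266, -0.1558, 0.1067]
ee_rot: [[0.993, -0.007, -0.117], [-0.016, -0.997, -0.081], [-0.116, 0.082, -0.99]]
wrist_force: [-1.5, -2.3, 0.1]
gripper_width: 0.191
```

>>> servo_tool(
  deltas=[
    {"slide":[0,0,0],"spin":0},
    {"slide":[0,0,0],"spin":0},
    {"slide":[0,0,0],"spin":0},
    {"slide":[0,0,0],"spin":0},
  ],
  gripper=110,
)

```text
time_s: 18.1
tcp_pos: [0.5283, -0.1551, 0.1067]
ee_rot: [[0.993, -0.007, -0.114], [-0.016, -0.997, -0.08], [-0.113, 0.082, -0.99]]
wrist_force: [0.9, -0.4, 0.3]
gripper_width: 0.466
```

```bash
python3 -c "
from plan import *
plan(np.array([.551,-.195]),1,8)
cap('wrist','wrist16')
from rect import *
im=np.hstack([cv2.resize(rect('wrist15',.083),(400,400)),cv2.resize(rect('wrist16',.083),(400,400))])
cv2.imwrite('pics/r1516.png',im)
"
```

```text
t 18.1 ang 119.7 r 0.0459 z 0.1067 resist -0.56 rad -0.81 fz 0.35 w 0.466 j6 83.0 tilt [-0.114 -0.08 ]
[0.23, -0.11, -0.04]
```

View pics/r1516.png

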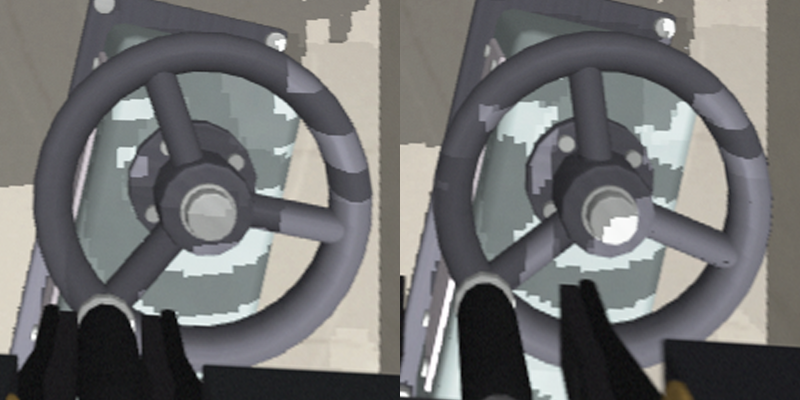

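>>> servo_tool(
  deltas=[
    {"slide":[-0.05,0.04,-0.5],"spin":0},
    {"slide":[-0.06,0.05,-0.6],"spin":0},
    {"slide":[-0.06,0.05,-0.6],"spin":0},
    {"slide":[-0.06,0.05,-0.6],"spin":0},
    {"slide":[-0.06,0.05,-0.4],"spin":0},
  ],
)

```text
time_s: 18.65
tcp_pos: [0.529, -0.155, 0.1792]
ee_rot: [[0.993, -0.005, -0.114], [-0.015, -0.997, -0.081], [-0.113, 0.082, -0.99]]
wrist_force: [0.9, -0.6, 0.4]
gripper_width: 0.571
```

```bash
python3 -c "
from plan import *
s=sense();print(s['tcp_pos'],s['ee_rot'])
g=lambda p:(s['ee_rot'].T@(np.array(p)-s['tcp_pos'])/.025).round(2)
print(g([.440,-.215,.16]))
"
```

```text
[ 0.52904271 -0.15503554  0.17918696] [[ 0.99343215 -0.00521343 -0.11430393]
 [-0.01451365 -0.9966341  -0.08068354]
 [-0.11349856  0.08181259 -0.99016402]]
[-3.42  2.35  1.36]
```

>>> servo_tool(
  deltas=[
    {"slide":[-0.6,0.4,0.07],"spin":0},
    {"slide":[-0.6,0.4,0.07],"spin":0},
    {"slide":[-0.6,0.4,0.1],"spin":0},
    {"slide":[-0.6,0.4,0.1],"spin":0},
    {"slide":[-0.5,0.4,0.1],"spin":0},
    {"slide":[-0.2,0.1,0.2],"spin":0},
    {"slide":[0,0,0],"spin":0},
  ],
)

```text
time_s: 19.35
tcp_pos: [0.4404, -0.2117, 0.1767]
ee_rot: [[0.993, -0.007, -0.115], [-0.017, -0.997, -0.079], [-0.114, 0.081, -0.99]]
wrist_force: [-0.1, -0.8, -0.3]
gripper_width: 0.566
```

```bash
python3 -c "
from plan import *
s=sense();print(s['tcp_pos'],s['ee_rot'])
g=lambda p:(s['ee_rot'].T@(np.array(p)-s['tcp_pos'])/.025).round(2)
print(g([.440,-.215,.14]),g([.440,-.215,.088]))
cap('wrist','wrist17');cap('top','top17');cap('scene','scene17');crop('top17',330,190,440,330,5);crop('scene17',300,180,440,370,4)
"
```

```text
[ 0.44038626 -0.21172342  0.17673302] [[ 0.99333567 -0.00742036 -0.11501817]
 [-0.01660742 -0.99672645 -0.07912376]
 [-0.11405453  0.08050661 -0.99020718]]
[0.15 0.01 1.47] [ 0.39 -0.15  3.53]
```

View pics/wrist17.png

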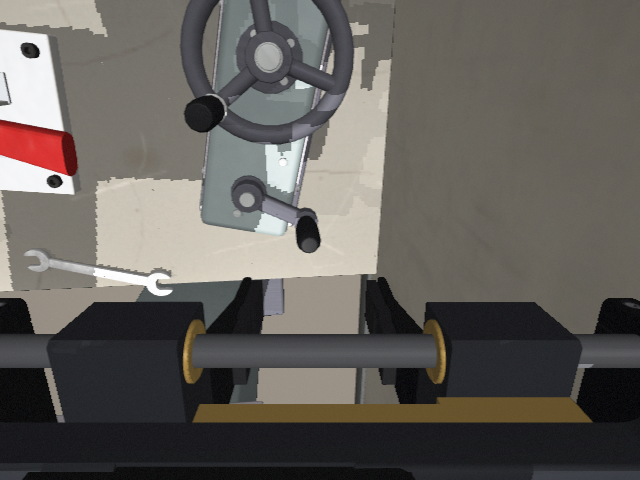

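View pics/scene17_c300.png

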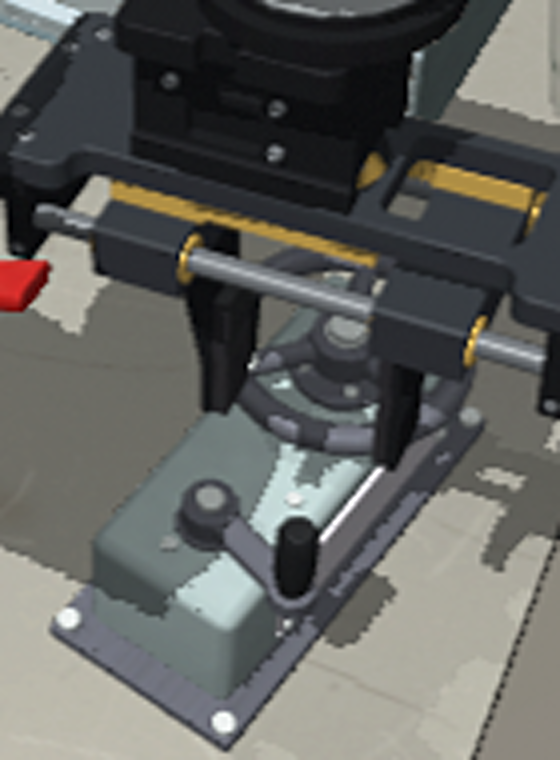

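```bash
python3 -c "
from h import *
print(proj('wrist17',[.440,-.2132,.1165]),proj('wrist17',[.438,-.2132,.1165]))
print(tri([('top1',330+342/5-.4,190+528/5-.4),('scene1',300+374/5-.4,220+460/5-.4),('wrist17',308,242)]))
print(tri([('top1',330+342/5-.4,190+528/5-.4),('wrist17',308,242)]))
"
```

```text
[308.02016599 245.8535629 ] [308.06336187 248.68428694]
(array([ 0.44019221, -0.2133143 ,  0.11340068]), [np.float64(1.4929808325179437), np.float64(1.2238557278634605), np.float64(0.9418088810090074)])
(array([ 0.43954945, -0.2142289 ,  0.11018551]), [np.float64(0.6423334027702043), np.float64(0.6423334027701106)])
```

>>> servo_tool(
  deltas=[
    {"slide":[0.1,-0.05,0.4],"spin":0},
    {"slide":[0.1,-0.05,0.6],"spin":0},
    {"slide":[0.05,-0.03,0.6],"spin":0},
    {"slide":[0.05,-0.02,0.6],"spin":0},
    {"slide":[0,0,0.4],"spin":0},
    {"slide":[0,0,0],"spin":0},
  ],
)

```text
time_s: 20.1
tcp_pos: [0.4466, -0.2109, 0.1064]
ee_rot: [[0.994, -0.002, -0.112], [-0.011, -0.997, -0.08], [-0.111, 0.081, -0.99]]
wrist_force: [-0.1, 0.5, 0.5]
gripper_width: 0.567
```

```bash
python3 -c "
from plan import *
s=sense();print(s['tcp_pos'],s['ee_rot'][:,2],s['wrist_force'])
g=lambda p:(s['ee_rot'].T@(np.array(p)-s['tcp_pos'])/.025).round(2)
print(g([.438,-.215,.084]))
cap('wrist','wrist18')
"
```

```text
[ 0.44661912 -0.21089096  0.10641692] [-0.11168858 -0.08023251 -0.99049907] [-0.07530302  0.4747974   0.48859533]
[-0.24  0.09  0.94]
```

View pics/wrist18.png

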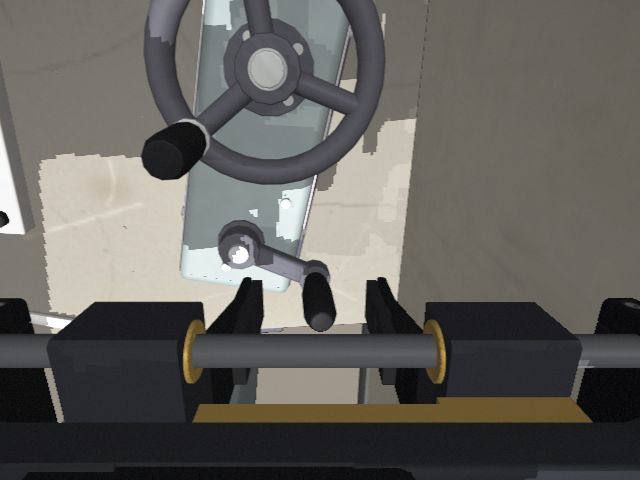

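>>> servo_tool(
  deltas=[
    {"slide":[-0.2,0.06,0.3],"spin":0},
    {"slide":[-0.08,0.03,0.3],"spin":0},
    {"slide":[0,0,0.2],"spin":0},
    {"slide":[0,0,0.1],"spin":0},
  ],
)

```text
time_s: 20.55
tcp_pos: [0.4386, -0.2154, 0.0858]
ee_rot: [[0.994, -0.001, -0.106], [-0.01, -0.997, -0.081], [-0.106, 0.082, -0.991]]
wrist_force: [0.2, 0.4, 0.7]
gripper_width: 0.569
```

```bash
python3 -c "
from plan import *
s=sense();print(s['tcp_pos'],s['ee_rot'][:,2],s['wrist_force'])
g=lambda p:(s['ee_rot'].T@(np.array(p)-s['tcp_pos'])/.025).round(2)
print(g([.438,-.215,.084]))
cap('wrist','wrist19')
"
```

```text
[ 0.43861154 -0.21536094  0.08575233] [-0.10615114 -0.08124769 -0.9910251 ] [0.18185401 0.44771826 0.70570093]
[-0.02 -0.02  0.07]
```

View pics/wrist19.png

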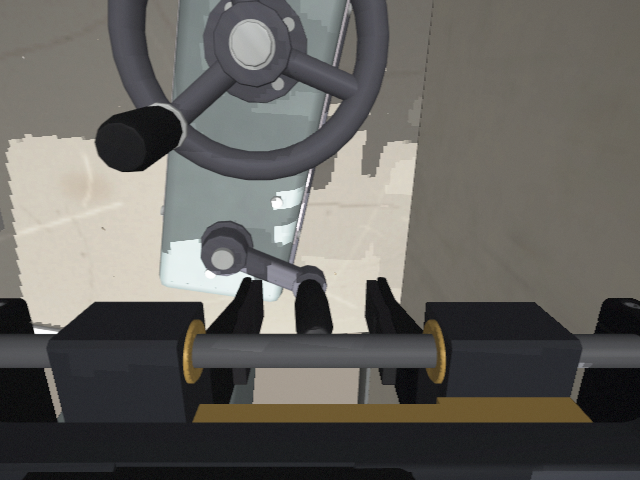

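Well centred. Grip the lever.

>>> servo_tool(
  deltas=[
    {"slide":[0,0,0.05],"spin":0},
    {"slide":[0,0,0],"spin":0},
    {"slide":[0,0,0],"spin":0},
    {"slide":[0,0,0],"spin":0},
    {"slide":[0,0,0],"spin":0},
  ],
  gripper=255,
)

```text
time_s: 21.1
tcp_pos: [0.4392, -0.2152, 0.0847]
ee_rot: [[0.995, -0.002, -0.104], [-0.01, -0.997, -0.081], [-0.104, 0.081, -0.991]]
wrist_force: [1.7, 13.2, 0.1]
gripper_width: 0.196
```

```bash
cat > lev.py <<'E'
from plan import *
P=np.array([.4585,-.1735])
def lp(rows,step,spin=True):
    s=sense();R=s['ee_rot'];g=s['tcp_pos']-r.grasp_offset*R[:,2]  # pad centre
    rel=g[:2]-P;a=np.arctan2(rel[1],rel[0]);f=s['wrist_force'];t=np.array([np.sin(a),-np.cos(a)]);u=rel/np.hypot(*rel)
    print('t',s['time_s'],'g',g.round(4),'ang',np.degrees(a).round(1),'r',np.hypot(*rel).round(4),'resist',(-f[:2]@t).round(2),'rad',(f[:2]@u).round(2),'fz',f[2].round(2),'w',round(s['gripper_width'],3),'yaw',np.degrees(np.arctan2(R[1,0],R[0,0])).round(1),'tilt',R[:2,2].round(3))
    q=g.copy();RR=R.copy();rr=np.hypot(*rel)
    import scipy.spatial.transform as T
    for k in range(rows):
        b=a-np.radians(step)*(k+1);n=np.array([*(P+rr*np.array([np.cos(b),np.sin(b)])),g[2]])
        print((RR.T@(n-q)/.025).round(2).tolist(),step/8); q=n
        if spin: RR=RR@T.Rotation.from_euler('z',step,degrees=True).as_matrix()
E
python3 -c "
from lev import *
lp(5,6)"
```

```text
t 21.1 g [ 0.4411 -0.2137  0.1033] ang -113.4 r 0.0438 resist -3.67 rad -12.83 fz 0.11 w 0.196 yaw -0.6 tilt [-0.104 -0.081]
[-0.16, -0.08, 0.01] 0.75
[-0.16, -0.08, 0.01] 0.75
[-0.16, -0.08, 0.01] 0.75
[-0.16, -0.08, 0.0] 0.75
[-0.16, -0.08, 0.0] 0.75
```

>>> servo_tool(
  deltas=[
    {"slide":[-0.08,-0.1,0],"spin":0.4},
    {"slide":[-0.16,-0.1,0],"spin":0.75},
    {"slide":[-0.16,-0.08,0],"spin":0.75},
  ],
)

```text
time_s: 21.4
tcp_pos: [0.4294, -0.2083, 0.0848]
ee_rot: [[0.957, -0.271, -0.105], [-0.28, -0.957, -0.081], [-0.079, 0.107, -0.991]]
wrist_force: [1.9, 3.2, -1.2]
gripper_width: 0.186
```

```bash
python3 -c "
from lev import *
lp(4,6)"
```

```text
t 21.4 g [ 0.4313 -0.2068  0.1033] ang -129.2 r 0.0429 resist -0.55 rad -3.69 fz -1.16 w 0.186 yaw -16.3 tilt [-0.105 -0.081]
[-0.16, -0.08, 0.0] 0.75
[-0.16, -0.08, 0.0] 0.75
[-0.16, -0.08, -0.0] 0.75
[-0.16, -0.08, -0.0] 0.75
```

>>> servo_tool(
  deltas=[
    {"slide":[-0.16,-0.08,0],"spin":0.75},
    {"slide":[-0.16,-0.08,0],"spin":0.75},
    {"slide":[-0.16,-0.08,0],"spin":0.75},
    {"slide":[-0.16,-0.08,0],"spin":0.75},
  ],
)

```text
time_s: 21.8
tcp_pos: [0.4175, -0.1923, 0.0849]
ee_rot: [[0.753, -0.65, -0.104], [-0.657, -0.75, -0.078], [-0.028, 0.127, -0.992]]
wrist_force: [-0.4, 2.8, 1.8]
gripper_width: 0.193
```

```bash
python3 -c "
from lev import *
lp(4,6)"
```

```text
t 21.8 g [ 0.4195 -0.1908  0.1035] ang -156.0 r 0.0427 resist -2.72 rad -0.76 fz 1.76 w 0.193 yaw -41.1 tilt [-0.104 -0.078]
[-0.16, -0.08, -0.01] 0.75
[-0.16, -0.08, -0.01] 0.75
[-0.16, -0.08, -0.01] 0.75
[-0.16, -0.08, -0.01] 0.75
```

>>> servo_tool(
  deltas=[
    {"slide":[-0.17,-0.08,0],"spin":0.7},
    {"slide":[-0.17,-0.08,0],"spin":0.7},
    {"slide":[-0.17,-0.08,0],"spin":0.7},
    {"slide":[-0.17,-0.08,0],"spin":0.7},
  ],
)

```text
time_s: 22.2
tcp_pos: [0.4139, -0.1725, 0.085]
ee_rot: [[0.435, -0.895, -0.097], [-0.9, -0.429, -0.075], [0.025, 0.12, -0.992]]
wrist_force: [-0.2, -0.1, 0.5]
gripper_width: 0.194
```

```bash
python3 -c "
from lev import *
lp(4,4)"
```

```text
t 22.2 g [ 0.4158 -0.1711  0.1035] ang 176.8 r 0.0428 resist 0.12 rad 0.18 fz 0.53 w 0.194 yaw -64.2 tilt [-0.097 -0.075]
[-0.1, -0.06, -0.01] 0.5
[-0.1, -0.06, -0.01] 0.5
[-0.1, -0.06, -0.01] 0.5
[-0.1, -0.06, -0.01] 0.5
```

>>> servo_tool(
  deltas=[
    {"slide":[-0.12,-0.06,0],"spin":0.4},
    {"slide":[-0.12,-0.06,0],"spin":0.3},
    {"slide":[-0.12,-0.06,0],"spin":0.2},
  ],
)

```text
time_s: 22.5
tcp_pos: [0.4142, -0.1668, 0.0851]
ee_rot: [[0.317, -0.943, -0.097], [-0.947, -0.31, -0.083], [0.048, 0.118, -0.992]]
wrist_force: [0.4, -28.1, -6.1]
gripper_width: 0.191
```

```bash
python3 -c "
from lev import *
lp(2,4)"
```

```text
t 22.5 g [ 0.416  -0.1652  0.1037] ang 169.0 r 0.0433 resist 27.55 rad -5.76 fz -6.07 w 0.191 yaw -71.5 tilt [-0.097 -0.083]
[-0.1, -0.06, -0.01] 0.5
[-0.1, -0.06, -0.01] 0.5
```

>>> servo_tool(
  deltas=[
    {"slide":[0,0,0],"spin":0},
    {"slide":[0,0,0],"spin":0},
  ],
)

```text
time_s: 22.7
tcp_pos: [0.4142, -0.1676, 0.0851]
ee_rot: [[0.315, -0.944, -0.096], [-0.948, -0.308, -0.082], [0.048, 0.117, -0.992]]
wrist_force: [-1.8, 3.3, 0.3]
gripper_width: 0.193
```

>>> servo_tool(
  deltas=[
    {"slide":[0,0,0],"spin":0},
    {"slide":[0,0,0],"spin":0},
    {"slide":[0,0,0],"spin":0},
    {"slide":[0,0,0],"spin":0},
  ],
  gripper=170,
)

```text
time_s: 23.1
tcp_pos: [0.4145, -0.1673, 0.0855]
ee_rot: [[0.316, -0.944, -0.096], [-0.947, -0.309, -0.083], [0.049, 0.117, -0.992]]
wrist_force: [-0.1, -1.0, 0.1]
gripper_width: 0.33
```

```bash
python3 -c "
from lev import *
lp(2,4)
cap('wrist','wrist20')"
```

```text
t 23.1 g [ 0.4163 -0.1657  0.104 ] ang 169.5 r 0.0429 resist 0.97 rad -0.11 fz 0.11 w 0.33 yaw -71.5 tilt [-0.096 -0.083]
[-0.1, -0.06, -0.01] 0.5
[-0.1, -0.06, -0.01] 0.5
```

View pics/wrist20.png

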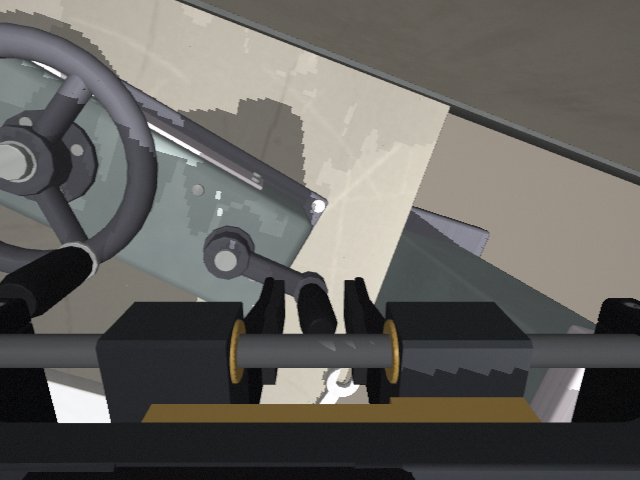

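>>> servo_tool(
  deltas=[
    {"slide":[0.02,0.05,-0.4],"spin":0},
    {"slide":[0.03,0.07,-0.6],"spin":0},
    {"slide":[0.03,0.07,-0.6],"spin":0},
    {"slide":[0.03,0.07,-0.6],"spin":0},
    {"slide":[0.03,0.07,-0.7],"spin":0},
    {"slide":[0.03,0.07,-0.7],"spin":0},
    {"slide":[0,0.7,0],"spin":0},
    {"slide":[0,0.7,0],"spin":0},
  ],
)

```text
time_s: 23.95
tcp_pos: [0.3815, -0.1778, 0.1875]
ee_rot: [[0.319, -0.943, -0.095], [-0.947, -0.312, -0.084], [0.049, 0.117, -0.992]]
wrist_force: [-0.2, -0.1, -0.7]
gripper_width: 0.336
```

```bash
python3 -c "
from lev import *
s=sense();print(s['tcp_pos'],s['wrist_force'])
for n in('wrist','top','scene'): cap(n,n+'21')
crop('scene21',300,200,440,370,4)
crop('top21',330,190,440,330,5)"
```

```text
[ 0.38149631 -0.17781327  0.18747413] [-0.23776469 -0.05816476 -0.65681083]
```

View pics/scene21.png

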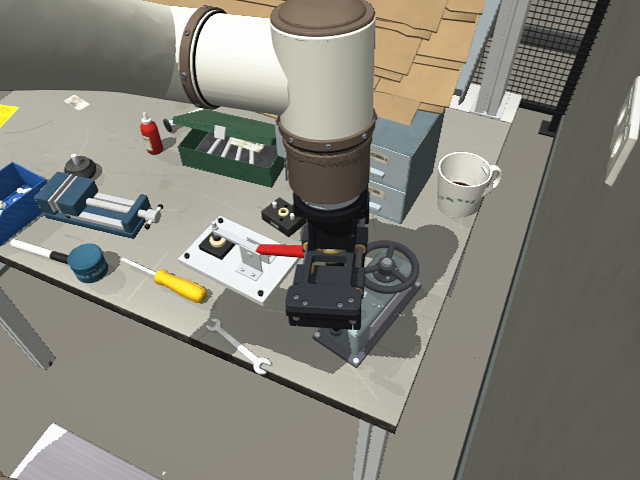

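View pics/wrist21.png

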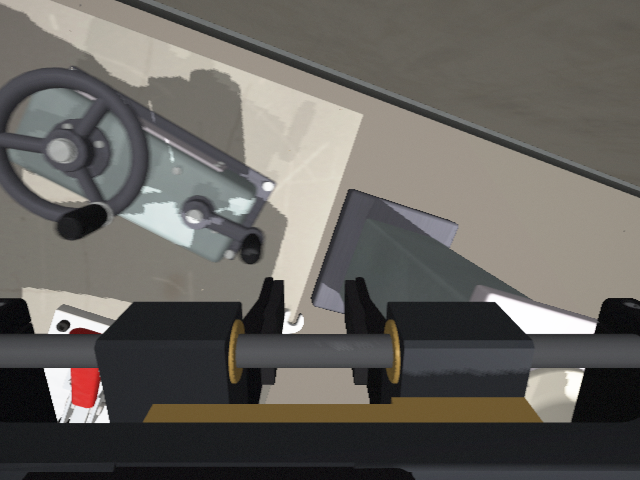

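```bash
python3 -c "
from lev import *
a=ray('wrist21',252,247,.1134);b=ray('wrist21',197,215,.083)
print(a,b,np.degrees(np.arctan2(*(a-b)[[1,0]])))
h=ray('wrist21',62,150,.09);c=ray('wrist21',72,225,.13)
print(h,c,np.degrees(np.arctan2(*(c-h)[[1,0]])))
crop('wrist21',0,50,280,270,2.8)"
```

```text
[ 0.41493361 -0.1722943   0.1134    ] [ 0.45768687 -0.17529912  0.083     ] 175.97969322653395
[ 0.54781998 -0.19405217  0.09      ] [ 0.51723309 -0.16127838  0.13      ] 133.02321666658378
```

View pics/wrist21_c0.png

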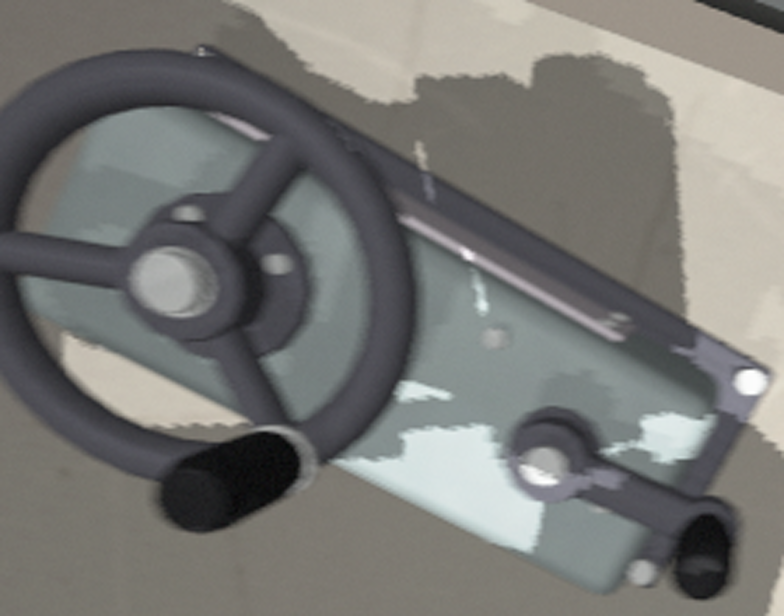

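```bash
python3 -c "
from lev import *
a=ray('wrist21',251,255.5,.1134);b=ray('wrist21',194.6,216.4,.083)
print(a,b,np.degrees(np.arctan2(*(a-b)[[1,0]])))
from rect import *
for f in('wrist13','wrist17','wrist18','wrist21'):pass
ims=[cv2.resize(rect(f,.083,C=(.549,-.193)),(400,400)) for f in('wrist17','wrist21')]
cv2.imwrite('pics/rr.png',np.hstack(ims))"
```

```text
[ 0.41394705 -0.16642696  0.1134    ] [ 0.45904191 -0.17381546  0.083     ] 170.69513062811072
```

View pics/rr.png

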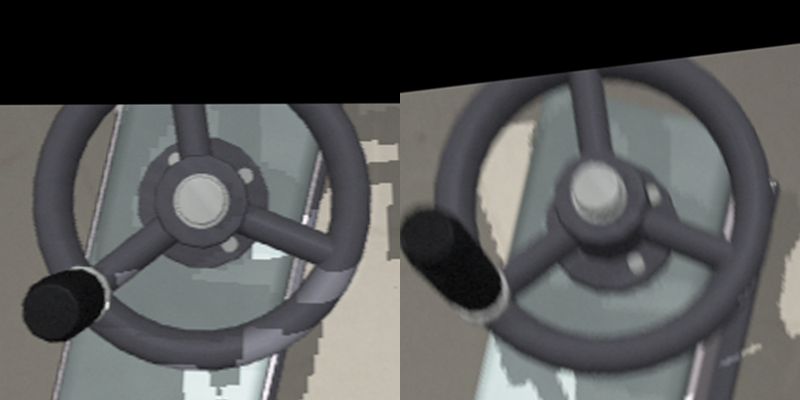

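```bash
python3 -c "
from h import *
s=sense();print(s['time_s'],s['joint_velocities'].round(2),s['wrist_force'].round(2))
print(r.finish_job())"
```

```text
24.1 [ 0.5   1.64  1.53  0.21  0.42 -0.15] [0.17 0.09 0.72]
the job is handed in; nothing more can be done
None
```

I wound the wheel until it resisted, swung the lock lever to its stop, let go and lifted clear. I handed in at 24.1 s, but how firmly the wheel is wound is less certain than I would like.

- **Wheel:** I turned it clockwise about 480° in all by the crank grip, letting go and gripping it again once. The last push to keep it turning read 8.7 N, with 9.1 N the highest reading. That is inside the accepted 7 to 16 N but below the 10 N aimed for. After the final release it settled back a few degrees, then showed no further movement in the pictures before and after I worked the lever.
- **Readings that disagreed:** The measured push rose only about 3 N per rad, not the stated 12 N per rad. The way the arm lagged behind its commands as resistance grew pointed to a true value nearer 13–17 N, just past the 16 N limit at the top. I stopped at the point where the direct reading and most of that range lay inside the limits, but did not settle which is right.
- **Lever:** It went right round to the stop, where the force rose to about 28 N. The last picture shows it at 170.7°, against about 171° expected for locked.
- **Let go:** The wrist force read under 1 N at hand-in, with the gripper clear of the unit.
- **Bystanders:** The spanner and block looked unmoved in the last scene picture. The bush was hidden behind the arm; I never went near it.
- **Tilt:** The tool picked up about 7–8° of tilt from pushing, which caused no contact that I could see.

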